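Complete the batch of moisture tins in the carrier and clamp it

TASK

Complete the batch in the tin carrier: stand a spare moisture tin upright in every empty cell, one tin to a cell and fully down, without unloading the tins already there (surplus spares stay on the bench). Take the aluminium retaining plate out of its wooden stand and slide it fully down into the carrier's slot. Only when the cells are full and the plate is home, turn the wing knob clockwise until the sprung pointer lines up with the brass set mark. Leave the green grease tin where it is.

Things in the scene. Friction and masses are not known exactly. Their poses are not given: they have to be found in the camera images.
- carrier: fixed tin carrier, base 154 x 340 mm, y = -218 to 122 mm: grey grid of 2 x 3 square cells (top z 20), then towards -y a slotted aluminium bar and a grey tension head (150 x 64 mm, centre y -182, top z 45). Origin: underside at the centre of the cells; x across the rows, y along them, z up. Plate slot: centre x 0, y -134, 124 long (x), 11 wide (y), floor z 8, mouth z 38, 2 mm chamfer (mm)
- cell_0 (a point): centre of the floor of cell 0: 62 x 62 mm square, 12 mm deep, 2 mm chamfer; floor 8 mm above the bench. Cells lie at carrier x = -34 (0 to 2) or +34 mm (3 to 5), y = -84, 0, +84 mm in turn. A tin is either in it at the start or not
- cell_1 (a point): centre of the floor of cell 1: 62 x 62 mm square, 12 mm deep, 2 mm chamfer; floor 8 mm above the bench. Cells lie at carrier x = -34 (0 to 2) or +34 mm (3 to 5), y = -84, 0, +84 mm in turn. A tin is either in it at the start or not
- cell_2 (a point): centre of the floor of cell 2: 62 x 62 mm square, 12 mm deep, 2 mm chamfer; floor 8 mm above the bench. Cells lie at carrier x = -34 (0 to 2) or +34 mm (3 to 5), y = -84, 0, +84 mm in turn. A tin is either in it at the start or not
- cell_3 (a point): centre of the floor of cell 3: 62 x 62 mm square, 12 mm deep, 2 mm chamfer; floor 8 mm above the bench. Cells lie at carrier x = -34 (0 to 2) or +34 mm (3 to 5), y = -84, 0, +84 mm in turn. A tin is either in it at the start or not
- cell_4 (a point): centre of the floor of cell 4: 62 x 62 mm square, 12 mm deep, 2 mm chamfer; floor 8 mm above the bench. Cells lie at carrier x = -34 (0 to 2) or +34 mm (3 to 5), y = -84, 0, +84 mm in turn. A tin is either in it at the start or not
- cell_5 (a point): centre of the floor of cell 5: 62 x 62 mm square, 12 mm deep, 2 mm chamfer; floor 8 mm above the bench. Cells lie at carrier x = -34 (0 to 2) or +34 mm (3 to 5), y = -84, 0, +84 mm in turn. A tin is either in it at the start or not
- plate_stand: fixed stand in the tool tray (tray floor 2 mm, rim 22 mm above the bench) at the right: steel foot 152 x 60 x 8 mm, wooden block 144 x 32 mm on it, top 32 mm above the foot's underside, with a slot along x, 126 x 11.5 mm, its floor 8 mm above the underside. Origin: centre of the underside, z up
- retaining_plate: loose aluminium plate 120 (x) x 8 thick (y) x 75 mm tall (z), 0.18 kg, grey grip strip mid top edge; either face may look either way. Origin: centre of its bottom edge. Starts upright in the stand's slot. Grip it from above by its thickness at the middle of its top edge
- loaded_tin_0: round aluminium moisture tin, diameter 57 mm, 31 mm high, 0.1 kg, that stands in cell 0 from the start, if it is present (None when it is absent: the cell is then empty). Origin: centre of the underside, z up
- loaded_tin_1: round aluminium moisture tin, diameter 57 mm, 31 mm high, 0.1 kg, that stands in cell 1 from the start, if it is present (None when it is absent: the cell is then empty). Origin: centre of the underside, z up
- loaded_tin_2: round aluminium moisture tin, diameter 57 mm, 31 mm high, 0.1 kg, that stands in cell 2 from the start, if it is present (None when it is absent: the cell is then empty). Origin: centre of the underside, z up
- loaded_tin_3: round aluminium moisture tin, diameter 57 mm, 31 mm high, 0.1 kg, that stands in cell 3 from the start, if it is present (None when it is absent: the cell is then empty). Origin: centre of the underside, z up
- loaded_tin_4: round aluminium moisture tin, diameter 57 mm, 31 mm high, 0.1 kg, that stands in cell 4 from the start, if it is present (None when it is absent: the cell is then empty). Origin: centre of the underside, z up
- loaded_tin_5: round aluminium moisture tin, diameter 57 mm, 31 mm high, 0.1 kg, that stands in cell 5 from the start, if it is present (None when it is absent: the cell is then empty). Origin: centre of the underside, z up
- spare_tin_0: spare round aluminium moisture tin, diameter 57 mm, 31 mm high, 0.08 kg, standing on the bench between the carrier and the tool tray. Origin: centre of the underside, z up
- spare_tin_1: spare round aluminium moisture tin, diameter 57 mm, 31 mm high, 0.08 kg, standing on the bench between the carrier and the tool tray. Origin: centre of the underside, z up
- spare_tin_2: spare round aluminium moisture tin, diameter 57 mm, 31 mm high, 0.08 kg, standing on the bench between the carrier and the tool tray. Origin: centre of the underside, z up
- spare_tin_3: spare round aluminium moisture tin, diameter 57 mm, 31 mm high, 0.08 kg, standing on the bench between the carrier and the tool tray. Origin: centre of the underside, z up
- tension_knob (a joint): angle of the wing knob, rad; 0 to 5.2, grows when turned clockwise seen from above; friction about 0.1 N m, it stays where it is left; each rad moves the pointer 8 mm towards carrier +x
- knob_grip (a point): on the knob's vertical axis, 80 mm above the bench, at carrier x = -42, y = -184 mm, at the height to grip; the black wing is 56 mm long x 14 mm wide, from 56 to 92 mm above the bench; this point turns with the knob and its x axis runs along the wing (at knob angle 0 along carrier x)
- pointer_tip (a point): tip of the dark steel sprung pointer that slides along carrier x on the tension head; axes as the carrier's
- mark_tip (a point): tip of the brass set mark beside the pointer's track; it is fixed during a run and stands somewhere ahead of (carrier +x of) the pointer; the pointer is on the mark when both tips have the same carrier x; axes as the carrier's
- grease_can: bystander: green grease tin, diameter 72 mm, 37 mm high, among the spare tins. Origin: centre of the underside
Mind the look-alikes: they are no part of the job. Leave any orange look-alike of the spare_tin_2 alone.

How it is judged (in metres and radians):
On the way, in this order (a step that is already met when the one before it is completed fails the run):
1. every cell holds one tin, upright and fully down, and the retaining plate is fully down in the carrier's slot (((horizontal distance between loaded_tin_0 and cell_0 below 0.008 m and z of loaded_tin_0 in the frame of cell_0 below 0.004 m and angle between loaded_tin_0's own z axis and vertical below 0.08 rad) or (horizontal distance between spare_tin_0 and cell_0 below 0.008 m and z of spare_tin_0 in the frame of cell_0 below 0.004 m and angle between spare_tin_0's own z axis and vertical below 0.08 rad) or (horizontal distance between spare_tin_1 and cell_0 below 0.008 m and z of spare_tin_1 in the frame of cell_0 below 0.004 m and angle between spare_tin_1's own z axis and vertical below 0.08 rad) or (horizontal distance between spare_tin_2 and cell_0 below 0.008 m and z of spare_tin_2 in the frame of cell_0 below 0.004 m and angle between spare_tin_2's own z axis and vertical below 0.08 rad) or (horizontal distance between spare_tin_3 and cell_0 below 0.008 m and z of spare_tin_3 in the frame of cell_0 below 0.004 m and angle between spare_tin_3's own z axis and vertical below 0.08 rad)) and ((horizontal distance between loaded_tin_1 and cell_1 below 0.008 m and z of loaded_tin_1 in the frame of cell_1 below 0.004 m and angle between loaded_tin_1's own z axis and vertical below 0.08 rad) or (horizontal distance between spare_tin_0 and cell_1 below 0.008 m and z of spare_tin_0 in the frame of cell_1 below 0.004 m and angle between spare_tin_0's own z axis and vertical below 0.08 rad) or (horizontal distance between spare_tin_1 and cell_1 below 0.008 m and z of spare_tin_1 in the frame of cell_1 below 0.004 m and angle between spare_tin_1's own z axis and vertical below 0.08 rad) or (horizontal distance between spare_tin_2 and cell_1 below 0.008 m and z of spare_tin_2 in the frame of cell_1 below 0.004 m and angle between spare_tin_2's own z axis and vertical below 0.08 rad) or (horizontal distance between spare_tin_3 and cell_1 below 0.008 m and z of spare_tin_3 in the frame of cell_1 below 0.004 m and angle between spare_tin_3's own z axis and vertical below 0.08 rad)) and ((horizontal distance between loaded_tin_2 and cell_2 below 0.008 m and z of loaded_tin_2 in the frame of cell_2 below 0.004 m and angle between loaded_tin_2's own z axis and vertical below 0.08 rad) or (horizontal distance between spare_tin_0 and cell_2 below 0.008 m and z of spare_tin_0 in the frame of cell_2 below 0.004 m and angle between spare_tin_0's own z axis and vertical below 0.08 rad) or (horizontal distance between spare_tin_1 and cell_2 below 0.008 m and z of spare_tin_1 in the frame of cell_2 below 0.004 m and angle between spare_tin_1's own z axis and vertical below 0.08 rad) or (horizontal distance between spare_tin_2 and cell_2 below 0.008 m and z of spare_tin_2 in the frame of cell_2 below 0.004 m and angle between spare_tin_2's own z axis and vertical below 0.08 rad) or (horizontal distance between spare_tin_3 and cell_2 below 0.008 m and z of spare_tin_3 in the frame of cell_2 below 0.004 m and angle between spare_tin_3's own z axis and vertical below 0.08 rad)) and ((horizontal distance between loaded_tin_3 and cell_3 below 0.008 m and z of loaded_tin_3 in the frame of cell_3 below 0.004 m and angle between loaded_tin_3's own z axis and vertical below 0.08 rad) or (horizontal distance between spare_tin_0 and cell_3 below 0.008 m and z of spare_tin_0 in the frame of cell_3 below 0.004 m and angle between spare_tin_0's own z axis and vertical below 0.08 rad) or (horizontal distance between spare_tin_1 and cell_3 below 0.008 m and z of spare_tin_1 in the frame of cell_3 below 0.004 m and angle between spare_tin_1's own z axis and vertical below 0.08 rad) or (horizontal distance between spare_tin_2 and cell_3 below 0.008 m and z of spare_tin_2 in the frame of cell_3 below 0.004 m and angle between spare_tin_2's own z axis and vertical below 0.08 rad) or (horizontal distance between spare_tin_3 and cell_3 below 0.008 m and z of spare_tin_3 in the frame of cell_3 below 0.004 m and angle between spare_tin_3's own z axis and vertical below 0.08 rad)) and ((horizontal distance between loaded_tin_4 and cell_4 below 0.008 m and z of loaded_tin_4 in the frame of cell_4 below 0.004 m and angle between loaded_tin_4's own z axis and vertical below 0.08 rad) or (horizontal distance between spare_tin_0 and cell_4 below 0.008 m and z of spare_tin_0 in the frame of cell_4 below 0.004 m and angle between spare_tin_0's own z axis and vertical below 0.08 rad) or (horizontal distance between spare_tin_1 and cell_4 below 0.008 m and z of spare_tin_1 in the frame of cell_4 below 0.004 m and angle between spare_tin_1's own z axis and vertical below 0.08 rad) or (horizontal distance between spare_tin_2 and cell_4 below 0.008 m and z of spare_tin_2 in the frame of cell_4 below 0.004 m and angle between spare_tin_2's own z axis and vertical below 0.08 rad) or (horizontal distance between spare_tin_3 and cell_4 below 0.008 m and z of spare_tin_3 in the frame of cell_4 below 0.004 m and angle between spare_tin_3's own z axis and vertical below 0.08 rad)) and ((horizontal distance between loaded_tin_5 and cell_5 below 0.008 m and z of loaded_tin_5 in the frame of cell_5 below 0.004 m and angle between loaded_tin_5's own z axis and vertical below 0.08 rad) or (horizontal distance between spare_tin_0 and cell_5 below 0.008 m and z of spare_tin_0 in the frame of cell_5 below 0.004 m and angle between spare_tin_0's own z axis and vertical below 0.08 rad) or (horizontal distance between spare_tin_1 and cell_5 below 0.008 m and z of spare_tin_1 in the frame of cell_5 below 0.004 m and angle between spare_tin_1's own z axis and vertical below 0.08 rad) or (horizontal distance between spare_tin_2 and cell_5 below 0.008 m and z of spare_tin_2 in the frame of cell_5 below 0.004 m and angle between spare_tin_2's own z axis and vertical below 0.08 rad) or (horizontal distance between spare_tin_3 and cell_5 below 0.008 m and z of spare_tin_3 in the frame of cell_5 below 0.004 m and angle between spare_tin_3's own z axis and vertical below 0.08 rad)) and x of retaining_plate in the frame of carrier between -0.006 and 0.006 m and y of retaining_plate in the frame of carrier between -0.139 and -0.129 m and z of retaining_plate in the frame of carrier below 0.012 m and angle between retaining_plate's own z axis and vertical below 0.12 rad), for 0.2 s.
2. the pointer stands at the set mark (x of pointer_tip in the frame of mark_tip between -0.003 and 0.003 m), for 0.2 s.
At the end, for the whole second after the job is handed in: every cell holds a tin within 8 mm of its centre, upright and within 4 mm of the cell floor, none stacked; the plate is upright in the slot within 4 mm of its floor; the pointer is within 3 mm of the set mark; all at rest and released (all of step 1 and all of step 2 and height (world z) of each of spare_tin_0, spare_tin_1, spare_tin_2, spare_tin_3, loaded_tin_0, loaded_tin_1, loaded_tin_2, loaded_tin_3, loaded_tin_4, loaded_tin_5 below 0.02 m and linear speed of each of spare_tin_0, spare_tin_1, spare_tin_2, spare_tin_3, retaining_plate below 0.02 m/s and velocity of joint tension_knob below 0.05 rad/s); the robot touches nothing.
It fails at once if a tin that was in the carrier from the start is lifted out (distance of any of loaded_tin_0, loaded_tin_1, loaded_tin_2, loaded_tin_3, loaded_tin_4, loaded_tin_5 from where it was at the start of the episode above 0.02 m).
It fails at once if the grease tin is displaced by more than 4 cm (distance of grease_can from where it was at the start of the episode above 0.04 m).
It fails at once if the tension knob is tightened while the plate is not in the carrier's slot (value of joint tension_knob above 1 rad and (z of retaining_plate in the frame of carrier above 0.03 m or y of retaining_plate in the frame of carrier below -0.15 m or y of retaining_plate in the frame of carrier above -0.118 m)).
Of loaded_tin_0, loaded_tin_1, loaded_tin_2, loaded_tin_3, loaded_tin_4, loaded_tin_5 only 2 to 3 are there at a start; the rules pass over those that are not, and their reading is None.
At some moment in a run one of spare_tin_0, spare_tin_1, spare_tin_2, spare_tin_3 may be knocked a few centimetres aside while the robot is not near it.
It also fails if it takes over 210 s, if anything falls off the work surface, if the arm or the gripper's body presses on something with over 40 N, if the wrist force passes 120 N, or if a joint passes its speed limit or range.

ROBOT

A 6-joint arm with a two-finger parallel gripper is mounted at the origin on a cart in front of the work surface, level with it; the furniture and walls round the work are solid. World frame = base frame: x ahead of the robot, y to its left, z up, the work surface at z = 0. Lengths are in m, angles in degrees, forces in N, time in s.
With the tool pointing down it reaches from about 0.425 to 1.125 m from the base axis. Payload 14.9 kg.
Tool frame: the origin (TCP) lies where the fingers leave the gripper's body, on its centre line; the fingertips stand 78 mm ahead of it and the grasp point (between the pads) lies 60 mm ahead of it; z points along the fingers, y is the line along which they close (so a half turn about z gives the same grasp; the last joint's range is limited). The gripper opens to 91 mm and grips with 3 to 60 N. Pads are 32 mm wide; open, the fingers measure 118 mm over their backs; the gripper's body (76 mm by 178 mm) begins 60 mm behind the grasp point.
Start: joints at [-65.392, 21.709, 99.362, -0, 58.929, -1.908], TCP at [0.313, -0.626, 0.292] pointing down, gripper open.
Joint ranges: [-158.91, 158.91], [-42.39, 125.64], [0.06, 152.35], [-60.88, 240.88], [17.5, 164.5], [-176.32, 176.32]. Speed limits (degrees/s): [108.29, 108.29, 136.94, 180, 180, 180].

INTERFACE

Orientations are given as [roll, pitch, yaw] about the fixed x, y, z axes, in that order (R = Rz(yaw) Ry(pitch) Rx(roll)).
In Python, from rig import * gives the robot as it stands.
- The arm moves only by the tool carry_out, never from a script. Its argument "motion" is a list that holds one entry, the list of rows, each a list of 5 numbers: the shift along the tool's x, y, z in cm, then the turn about the tool's z in degrees, then the opening in per cent of the stroke, from 0 (shut) to 100 (fully open). In form: [[[x, y, z, roll, hand], ...]]. A call has exactly 10 rows; each row is the pose to reach, as a shift and turn from the pose commanded when the call began, along the tool's axes at that moment; what a row does not reach only later rows make up. A row lasts 1/12 s, in which the tool goes at most 41.7 mm and 7.16 degrees, less where a joint would pass 70% of its speed; a pose out of reach is approached as far as the arm can. A call with a gripper value outside its range is refused whole. The fingers move at their own pace and stop on an object; the grip force is fixed at half the most. Time passes only in rows, so rows that repeat a pose let the fingers close, or fill a call up. It gives the time, the measured TCP pose, the force, the opening and the grip force at its end, in the units of the state.
- observe(): the state, without advancing time (a new reading comes with each control period).
- capture(name): name is "scene" or "top" or "wrist"; returns a dict with "image" (400x640x3 uint8, red, green, blue), "fx", "fy", "cx", "cy" (pixels), "origin" and "orientation" of the camera in the world; the wrist camera has in their place "tool_from_camera" (4x4, takes a point from camera to tool coordinates, whose origin is the TCP and whose axes are the flange's). Camera axes: x right, y down, z forward; pixel columns grow to the right and rows downward; lengths in m; the calibration is good to about 2 mm. A picture is of the moment at which its call begins: read the wrist's pose just before it. There is no depth.
- close_job(): hands the job in; it is judged then, once.
Trained networks look in a picture, given as the dict that the camera call returned (one of the last four; its "shot" number tells which), for a name from the list of things; names that differ only in an ending like _2 or _b are one class to them, and where a whole thing is asked for, a point or a joint stands for the part that bears it (a point fixed in the world has none). Each returns a list of dicts, best first, with "score" (0 to 1); they miss things now and then, are a little off and sometimes report something else, mostly with a low value. They report only what shows in the picture. A call takes as long as a camera call. They do not tell look-alikes from the thing itself.
- find_in(picture, target): "xyz" ([x, y, z] in m, in the coordinates of the camera as it stood for that picture, good to about 4 mm: the middle of the surface that is visible of it).
The state is a dict: "clock": time; "joint_positions": joint angles; "joint_vel": joint speeds; "tau": joint torques, N m; "tool_pos": TCP position; "eef_rot": TCP orientation; "force": force on the tool from outside, world axes, zero at the start; "moment": the same for the moment, N m; "width": finger opening in m; "finger_force": force on a finger pad.
Only numpy, scipy, OpenCV 4.12 (cv2) and the standard library are available. Lean on these libraries where they do the work, as an engineer would, in place of code of your own. Each camera call takes 0.05 s, during which the arm holds its last target. There are 200 camera calls.

## Working session

There is one attempt and no reset: what is moved stays moved. The work goes in short steps, Python scripts to look and compute and a tool call to move; the robot and the scene stay as the last step left them, time stands still between calls to the robot, and variables do not carry over. Pictures are saved under pics/ and viewed, at most 14 in all, crops included, and the job is handed in when it is done.

Besides the shell and the picture viewer there is one more tool, called after ">>>" by a JSON object that holds its "method" and its "body". carry_out: Moves the arm, as the interface text tells. Its arguments: {"type":"object","properties":{"motion":{"type":"array","items":{"type":"array","items":{"type":"array","items":{"type":"number"}}}}},"required":["motion"]}

```bash
ls; mkdir -p pics; cat > h.py <<'E'
from rig import *
import numpy as np, cv2
from scipy.spatial.transform import Rotation as R
def rot(o):
    o=np.array(o,float)
    return o if o.shape==(3,3) else R.from_euler('xyz',o,degrees=True).as_matrix()
def campose(p,st=None):
    if 'origin' in p: return rot(p['orientation']),np.array(p['origin'])
    T=np.array(p['tool_from_camera']); Rt=rot(st['eef_rot']); 
    return Rt@T[:3,:3], Rt@T[:3,3]+np.array(st['tool_pos'])
def px2w(p,u,v,z,st=None):
    C,o=campose(p,st); d=C@np.array([(u-p['cx'])/p['fx'],(v-p['cy'])/p['fy'],1]); return o+d*(z-o[2])/d[2]
def w2px(p,w,st=None):
    C,o=campose(p,st); c=C.T@(np.array(w)-o); return np.array([p['fx']*c[0]/c[2]+p['cx'],p['fy']*c[1]/c[2]+p['cy']])
def find(p,n,st=None):
    C,o=campose(p,st); return [(round(d['score'],2),np.round(C@np.array(d['xyz'])+o,4)) for d in find_in(p,n)]
def save(p,n): cv2.imwrite('pics/'+n+'.png',cv2.cvtColor(p['image'],cv2.COLOR_RGB2BGR))
E
python3 - <<'E'
from h import *
print(observe())
for n in ('top','scene'):
    p=capture(n); save(p,n+'0'); print(n,{k:v for k,v in p.items() if k!='image'})
    for t in ('carrier','spare_tin_0','loaded_tin_0','plate_stand','retaining_plate','tension_knob','knob_grip','pointer_tip','mark_tip','grease_can'):
        print(t); [print('  ',s,x,np.round(w2px(p,x))) for s,x in find(p,t)]
E
```

```text
pics
{'clock': 0.0, 'joint_positions': array([-6.53918448e+01,  2.17402075e+01,  9.93942689e+01, -1.34206099e-03,
        5.89299944e+01, -1.90746587e+00]), 'joint_vel': array([ 0.06618547, -0.00122018, -0.07405942,  0.03635641,  0.01431698,
       -0.07078516]), 'tau': array([-1.42745448e-03, -7.63724899e+01, -4.34374344e+01,  6.49707159e-02,
        4.24367585e-02, -1.82963703e-05]), 'tool_pos': array([ 0.31237907, -0.62609331,  0.29157914]), 'eef_rot': array([-1.79935527e+02, -9.97829414e-04,  2.65163137e+01]), 'force': array([ 0.40091163,  0.24029618, -0.13084462]), 'moment': array([-0.03798828,  0.03456418,  0.02555105]), 'finger_force': 0.0, 'width': 0.0913267942179414}
top {'fx': 429.02149843457147, 'fy': 429.02149843457147, 'cx': 325.3774795707022, 'cy': 199.89150479310896, 'origin': array([0.43913693, 0.00974582, 1.27050915]), 'orientation': array([-1.72648819e+02, -7.53338292e-02, -9.03794364e+01]), 'shot': 1}
carrier
   0.64 [0.4934 0.2348 0.0212] [247. 237.]
spare_tin_0
   0.81 [ 0.7561 -0.2419  0.0269] [409. 147.]
   0.75 [ 0.4328 -0.217   0.0325] [404. 257.]
   0.66 [0.
[... 1287 characters left out ...]
.46 [0.4633 0.3055 0.0391] [295. 302.]
   0.16 [0.4816 0.2548 0.0223] [301. 291.]
loaded_tin_0
   0.87 [0.5292 0.2994 0.0321] [271. 291.]
   0.8 [0.5224 0.2156 0.041 ] [296. 269.]
   0.66 [0.4626 0.3079 0.0367] [295. 304.]
   0.24 [0.4417 0.1204 0.0695] [347. 249.]
plate_stand
   0.6 [ 0.4908 -0.34    0.0165] [402. 186.]
retaining_plate
   0.68 [0.4837 0.2544 0.0147] [300. 293.]
   0.47 [ 0.5024 -0.3691  0.0667] [404. 167.]
tension_knob
   0.78 [0.4389 0.1201 0.0749] [349. 248.]
knob_grip
   0.87 [0.4447 0.1232 0.0718] [346. 249.]
   0.36 [0.4617 0.3029 0.0395] [296. 301.]
pointer_tip
   0.51 [0.49   0.1203 0.0505] [329. 249.]
mark_tip
grease_can
   0.73 [ 0.5329 -0.1749  0.0397] [368. 197.]
```

View pics/top0.png

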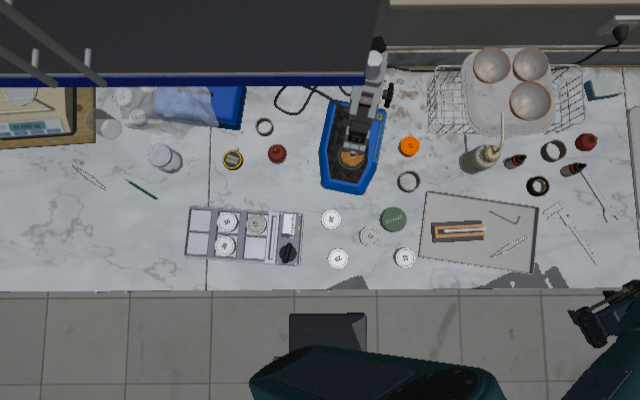

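View pics/scene0.png

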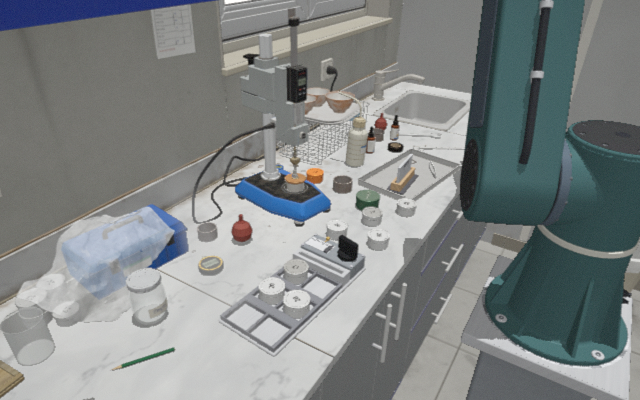

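The top view shows the carrier at px (185–302, 207–266) with its head to the right. Tins already stand in cell 4 (228,222), cell 1 (225,245) and cell 3 (257,222), so cells 0, 2 and 5 are empty. These could be taken for a spare:
- four spares at (331,219), (338,258), (370,236) and (405,258)
- the orange look-alike at (409,146), which is not to be used
- the green grease tin at (393,219), which is not to be used
- metal rings at (409,181) and (265,127), which are not tins

Next I look from near.

>>> {"method": "carry_out", "body": {"motion": [[[3.4,-3.8,-1,2.6,100],[6.8,-7.6,-2,5.2,100],[10.2,-11.4,-3,8,100],[13.6,-15.2,-4,10.6,100],[17,-19,-5,13,100],[20.4,-23,-6,16,100],[24,-27,-7.5,19,100],[28,-31,-9,22,100],[31,-35,-10,25,100],[34,-38,-11,26.5,100]]]}}

```text
clock: 1.93
tool_pos: [0.4196, -0.2313, 0.3791]
eef_rot: [180.0, -0.0, -0.2]
force: [1.8, -0.3, 0.8]
width: 0.0913
finger_force: 0.0
```

```bash
python3 - <<'E'
from h import *
st=observe(); print(st['tool_pos'],st['eef_rot'],st['joint_positions'],st['clock'])
p=capture('wrist'); save(p,'w1'); print(np.round(p['tool_from_camera'],4),p['fx'])
for t in ('spare_tin_0','grease_can'):
    print(t); [print('  ',s,x,np.round(w2px(p,x,st))) for s,x in find(p,t,st)]
E
```

```text
[ 0.4195563  -0.23131505  0.37909593] [ 1.79982765e+02 -2.82968313e-02 -1.78541698e-01] [-3.16569826e+01 -5.09700066e+00  1.20576508e+02  8.61497423e-05
  6.44873608e+01  5.85215263e+01] 1.9333
[[ 4.000e-04 -9.666e-01 -2.561e-01  7.190e-02]
 [ 1.000e+00  3.000e-04  4.000e-04 -3.000e-04]
 [-3.000e-04 -2.561e-01  9.666e-01 -9.120e-02]
 [ 0.000e+00  0.000e+00  0.000e+00  1.000e+00]] 295.15394937962304
spare_tin_0
   0.92 [ 0.4944 -0.1205  0.0296] [238. 122.]
   0.88 [ 0.4327 -0.0301  0.0278] [181. 165.]
   0.72 [ 0.4363 -0.2225  0.0282] [310. 162.]
   0.57 [ 0.5442 -0.0128  0.0277] [160.  85.]
grease_can
   0.59 [ 0.5401 -0.1959  0.0383] [289.  87.]
```

View pics/w1.png

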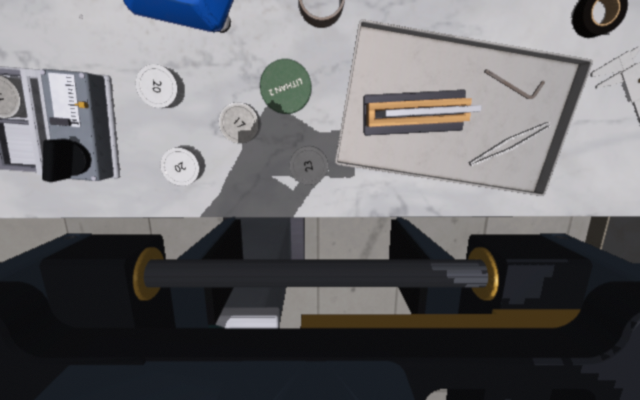

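The wrist picture shows four pale spares at (157,87), (181,166), (239,122) and (308,165), all with white or grey lids. The green can is at (286,85) and the plate is in its stand at (420,112). Next I look at the carrier from above.

>>> {"method": "carry_out", "body": {"motion": [[[0,-4,0.3,0,100],[0,-8,0.6,0,100],[0.2,-12,1,0,100],[0.4,-16,1.3,0,100],[0.5,-20,1.6,0,100],[0.5,-24,2,0,100],[0.6,-28,2.5,0,100],[0.8,-32,3,0,100],[1,-36,4,0,100],[1,-40,5,0,100]]]}}

```text
clock: 2.92
tool_pos: [0.43, 0.1681, 0.3282]
eef_rot: [-180.0, -0.1, -0.0]
force: [0.8, -1.5, -0.2]
width: 0.0913
finger_force: 0.0
```

>>> {"method": "carry_out", "body": {"motion": [[[0,-3,1,0,100],[0,-6,2,0,100],[0,-7,3,0,100],[0,-7,3,0,100],[0,-7,3,0,100],[0,-7,3,0,100],[0,-7,3,0,100],[0,-7,3,0,100],[0,-7,3,0,100],[0,-7,3,0,100]]]}}

```text
clock: 3.75
tool_pos: [0.4297, 0.2364, 0.2988]
eef_rot: [-180.0, -0.0, -0.0]
force: [0.1, -0.4, -0.6]
width: 0.0912
finger_force: 0.0
```

```bash
python3 - <<'E'
from h import *
st=observe(); print(st['tool_pos'],st['eef_rot'],st['joint_positions'],st['clock'])
p=capture('wrist'); np.save('c.npy',dict(p=p,st=st),allow_pickle=True)
im=cv2.cvtColor(p['image'],cv2.COLOR_RGB2BGR)
cv2.imwrite('pics/w2.png',cv2.resize(im[0:300,40:600],(784,420),interpolation=cv2.INTER_CUBIC))
for t in ('carrier','spare_tin_0','loaded_tin_0','knob_grip','pointer_tip','mark_tip'):
    print(t); [print('  ',s,x,np.round(w2px(p,x,st))) for s,x in find(p,t,st)]
E
```

```text
[0.42971869 0.23640536 0.29882908] [-1.79985119e+02 -3.36976504e-02 -2.35193405e-02] [ 2.60945429e+01  1.87764615e+00  1.23002923e+02 -1.79590658e-03
  5.50826231e+01  1.16119085e+02] 3.75
carrier
spare_tin_0
   0.82 [ 0.5408 -0.0061  0.0284] [526.  88.]
   0.67 [ 0.4924 -0.1099  0.0345] [611. 132.]
   0.64 [ 0.4332 -0.0192  0.0287] [521. 181.]
   0.44 [ 0.4251 -0.1958  0.0037] [640. 183.]
loaded_tin_0
   0.79 [0.4727 0.2922 0.0376] [268. 149.]
   0.77 [0.5339 0.2896 0.0394] [268.  94.]
   0.75 [0.5286 0.2112 0.0306] [337.  99.]
knob_grip
   0.74 [0.4497 0.1196 0.0755] [424. 174.]
   0.27 [ 0.4937 -0.1122  0.0302] [610. 131.]
pointer_tip
   0.7 [0.4969 0.1194 0.0513] [421. 128.]
mark_tip
   0.68 [0.5017 0.2334 0.0166] [318. 124.]
```

View pics/w2.png

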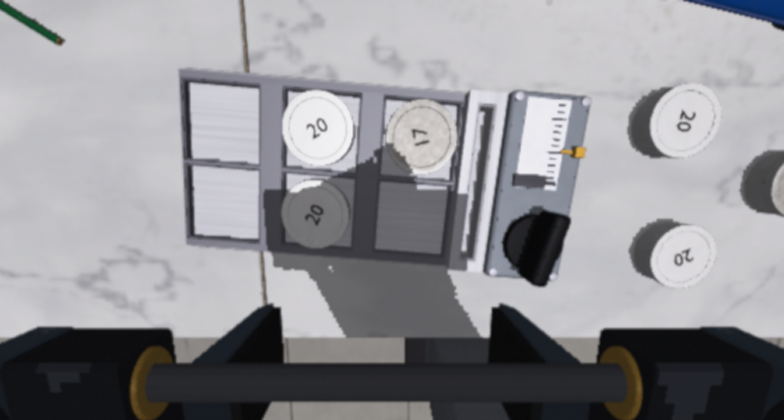

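The crop shows the carrier plainly, with its grid corners at about (180,70) and (187,243) and its head corners at (513,91), (591,97) and (486,274). Cells 0, 2 and 5 are empty. I fit the carrier pose next and check it with an overlay.

```bash
cat >> h.py <<'E'
def c2w(c,P): # carrier mm -> world m
    a=np.radians(c[2]); P=np.array(P,float)/1000
    return np.array([c[0]+np.cos(a)*P[0]-np.sin(a)*P[1], c[1]+np.sin(a)*P[0]+np.cos(a)*P[1], P[2]])
def overlay(p,st,c,name,box,s):
    im=cv2.cvtColor(p['image'],cv2.COLOR_RGB2BGR); x0,y0,x1,y1=box
    im=cv2.resize(im[y0:y1,x0:x1],None,fx=s,fy=s,interpolation=cv2.INTER_CUBIC)
    def poly(Q,col): cv2.polylines(im,[np.array([(w2px(p,c2w(c,q),st)+.5-[x0,y0])*s-.5 for q in Q]).round().astype(int)],True,col,1)
    rect=lambda cx,cy,w,h,z:[(cx+i*w/2,cy+j*h/2,z) for i,j in ((1,1),(1,-1),(-1,-1),(-1,1))]
    for x in(-34,34):
        for y in(-84,0,84): poly(rect(x,y,62,62,8),(0,0,255)); poly(rect(x,y,66,66,20),(0,255,0))
    poly(rect(0,-134,128,15,38),(0,255,0)); poly(rect(0,-182,150,64,45),(255,255,0)); poly(rect(0,-48,154,340,0),(255,0,255))
    cv2.imwrite('pics/'+name+'.png',im)
E
python3 - <<'E'
from h import *
from scipy.optimize import least_squares
d=np.load('c.npy',allow_pickle=True).item(); p,st=d['p'],d['st']
M=[((77,122,20),(180,70)),((-77,122,20),(187,243)),((75,-150,45),(513,91)),((75,-214,45),(591,97)),((-75,-150,45),(486,274))]
f=lambda c:np.concatenate([w2px(p,c2w(c,P),st)-(np.array(q)/1.4+[40,0]) for P,q in M])
r=least_squares(f,[.49,.297,0]); print(r.x,np.round(r.fun,1))
overlay(p,st,r.x,'o2',(150,40,480,210),2.4)
E
```

```text
[ 0.50073816  0.29278473 -4.47535466] [-4.  -3.9 -2.7  5.5  1.2 -1.1  4.1 -0.4  0.9  2.9]
```

View pics/o2.png

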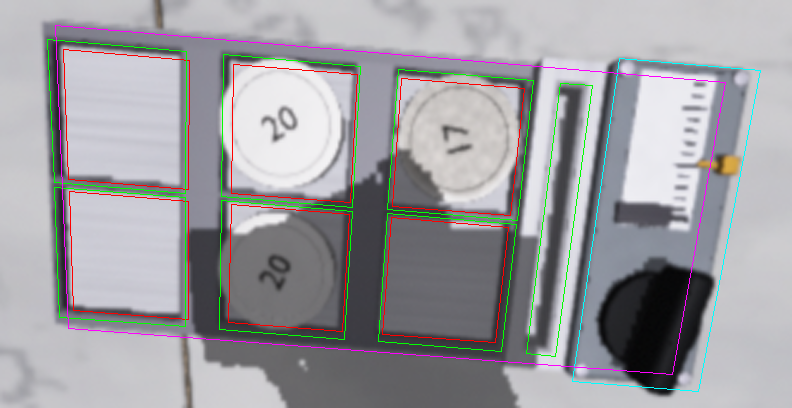

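The overlay shows the fit is a few pixels off at the slot and at the left cells. I zoom in and pick better points.

```bash
python3 - <<'E'
from h import *
d=np.load('c.npy',allow_pickle=True).item(); p=d['p']
im=cv2.cvtColor(p['image'],cv2.COLOR_RGB2BGR)
g=lambda a:cv2.resize(a,None,fx=4,fy=4,interpolation=cv2.INTER_LANCZOS4)
a=g(im[50:195,165:235]); b=g(im[50:195,300:415])
cv2.imwrite('pics/z2.png',np.hstack([a,b]))
E
```

```text
(no output)
```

View pics/z2.png

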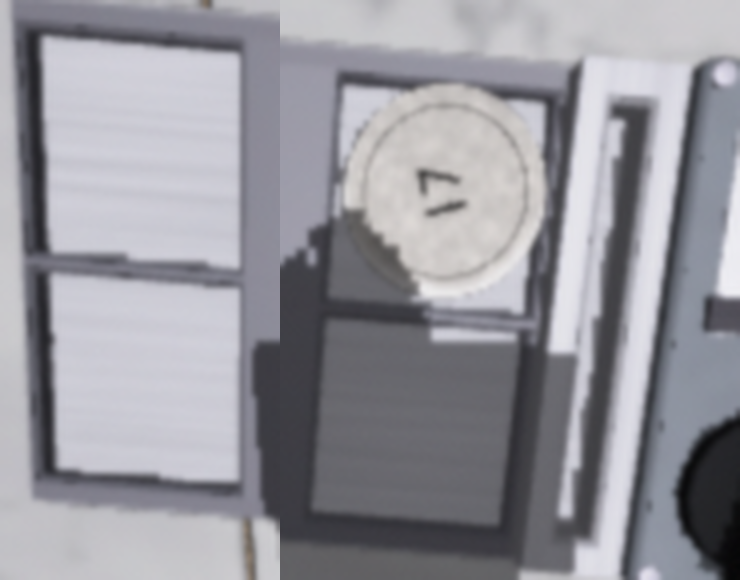

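The zoom shows the cell and slot edges clearly. Cell 5's mouth runs (25,25) to (243,272) in the left panel, and the slot mouth runs (607,97) to (592,542) in the right one. I refit with these points.

```bash
python3 - <<'E'
from h import *
from scipy.optimize import least_squares
d=np.load('c.npy',allow_pickle=True).item(); p,st=d['p'],d['st']
L=[((67,117,20),(25,25)),((67,51,20),(243,38)),((1,117,20),(32,257)),((1,51,20),(243,270)),((-1,117,20),(33,267)),((-67,117,20),(38,484)),((-67,51,20),(243,491)),((-65,115,8),(57,470)),((65,115,8),(42,36))]
Rr=[((67,-51,20),(340,72)),((67,-117,20),(560,92)),((1,-51,20),(325,308)),((1,-117,20),(545,325)),((-65,-115,8),(500,527)),((-3,-115,8),(520,340)),((64,-126.5,38),(607,97)),((64,-141.5,38),(660,100)),((-64,-126.5,38),(557,535)),((-64,-141.5,38),(592,542))]
M=[(P,np.array([q[0]/4+165,q[1]/4+50])-.37) for P,q in L]+[(P,np.array([(q[0]-280)/4+300,q[1]/4+50])-.37) for P,q in Rr]
import copy
def cam(v):
    s=dict(st); q=dict(p); T=np.array(p['tool_from_camera'],float).copy(); T[:3,:3]=T[:3,:3]@R.from_rotvec(np.radians(v[:3])).as_matrix(); T[2,3]+=v[3]; q['tool_from_camera']=T; return q
f=lambda v:np.concatenate([w2px(cam([v[3],v[4],0,v[5]]),c2w(v[:3],P),st)-q for P,q in M])
f3=lambda v:f(np.r_[v,0,0,0])
for g,x0 in((f3,[.5,.293,-4]),(f,[.5,.293,-4,0,0,0])):
    r=least_squares(g,x0,loss='soft_l1'); print(np.round(r.x,4)); print(np.round(g(r.x).reshape(-1,2),1).tolist())
E
```

```text
[ 0.502   0.294  -4.6672]
[[-2.5, -1.4], [0.8, 0.4], [-1.7, 0.4], [0.5, 1.8], [-1.9, -0.4], [-0.9, -0.3], [0.3, 2.1], [0.1, 0.4], [-0.1, 0.1], [-0.1, -0.3], [1.5, -0.3], [-0.7, -0.6], [-1.8, -0.3], [0.3, 0.3], [1.0, -1.2], [0.9, -0.6], [1.1, -0.2], [-1.2, 2.9], [2.2, 2.1]]
[ 0.5086  0.2886 -4.426   0.9774  0.838  -0.0046]
[[-1.0, -1.1], [1.9, 0.8], [-0.8, 0.1], [1.4, 1.5], [-1.0, -0.7], [-0.4, -0.8], [0.9, 1.5], [0.5, 0.1], [1.1, 0.6], [-0.1, 0.2], [0.5, 0.2], [-0.6, -1.0], [-2.4, -0.8], [-0.1, -0.5], [0.3, -1.5], [-0.1, -0.4], [-0.2, 0.1], [-1.5, 1.5], [1.8, 0.7]]
```

>>> {"method": "carry_out", "body": {"motion": [[[0.5,3.5,0,1,100],[1,7,0,2,100],[2,10.5,1,3,100],[3,14,2,4.5,100],[5,17,4,4.5,100],[7,20,6,4.5,100],[9,22.5,8,4.5,100],[11.3,24.4,9.9,4.5,100],[11.3,24.4,9.9,4.5,100],[11.3,24.4,9.9,4.5,100]]]}}

```text
clock: 4.93
tool_pos: [0.5427, -0.008, 0.1982]
eef_rot: [180.0, 0.1, -4.6]
force: [0.2, -1.0, 1.0]
width: 0.0914
finger_force: 0.0
```

```bash
cat >> h.py <<'E'
def lid(p,st,guess,z=.031,r=.0285,save_=None):
    """refine tin top circle near a world guess by Hough on a rectified patch (0.5 mm/px)"""
    n=240; g=np.mgrid[0:n,0:n]; H=[]
    W=[(guess[0]+a*.06,guess[1]+b*.06,z) for a,b in((1,1),(1,-1),(-1,-1),(-1,1))]
    src=np.float32([w2px(p,w,st) for w in W]); dst=np.float32([[0,0],[n,0],[n,n],[0,n]])
    M=cv2.getPerspectiveTransform(src,dst); im=cv2.warpPerspective(cv2.cvtColor(p['image'],cv2.COLOR_RGB2GRAY),M,(n,n),flags=cv2.INTER_CUBIC)
    c=cv2.HoughCircles(cv2.GaussianBlur(im,(0,0),1.5),cv2.HOUGH_GRADIENT_ALT,1,40,param1=80,param2=.5,minRadius=50,maxRadius=64)
    if save_: cv2.imwrite('pics/'+save_+'.png',im)
    return [] if c is None else [(round(guess[0]+.06-q[1]*.0005,4),round(guess[1]+.06-q[0]*.0005,4),round(q[2]*.0005,4)) for q in c[0]]
def go(st,w,yaw):
    """tool-frame shift in cm and roll to reach world TCP w, yaw"""
    d=rot(st['eef_rot']).T@(np.array(w)-st['tool_pos'])*100; return np.round(d,2),round((st['eef_rot'][2]-yaw+180)%360-180,1)
E
python3 - <<'E'
from h import *
st=observe(); print(st['tool_pos'],st['eef_rot'])
p=capture('wrist'); f=find(p,'spare_tin_0',st); print(f); print(lid(p,st,f[0][1]),lid(p,st,(.433,-.027)))
save(p,'w3')
E
```

```text
[ 0.54270047 -0.00797212  0.19818883] [ 1.79997069e+02  1.34946417e-01 -4.58138916e+00]
[(0.85, array([ 0.5094, -0.1263,  0.0308])), (0.75, array([ 0.4403, -0.0261,  0.0263])), (0.57, array([ 0.5442, -0.0099,  0.0286]))]
[] [(np.float32(0.4305), np.float32(-0.0275), np.float32(0.0283))]
```

View pics/w3.png

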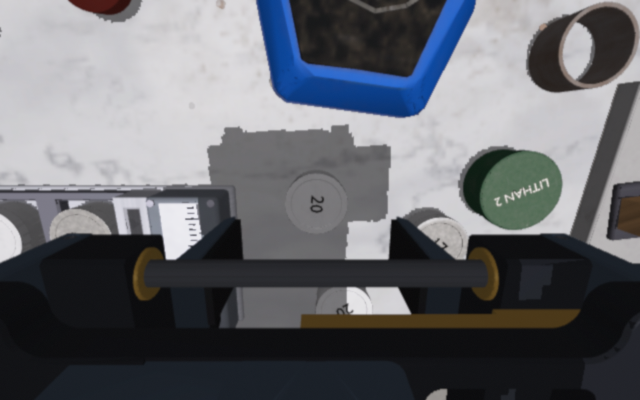

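The tin is at px (317,203), midway between the fingertips, and the rest is clear. I compute the grasp.

```bash
python3 - <<'E'
from h import *
st=observe(); p=capture('wrist'); t=px2w(p,317,203,.031,st); print(t,go(st,[t[0],t[1],.094],-4.6)); print(lid(p,st,t))
E
```

```text
[ 0.54390336 -0.00812121  0.031     ] (array([ 0.18,  0.12, 10.56]), np.float64(0.1))
[(np.float64(0.5434), np.float64(-0.0071), np.float32(0.0287))]
```

>>> {"method": "carry_out", "body": {"motion": [[[0.1,0,3,0,100],[0.1,0,6,0,100],[0.1,0,8.5,0,100],[0.1,0,10.4,0,100],[0.1,0,10.4,0,100],[0.1,0,10.4,0,50],[0.1,0,10.4,0,40],[0.1,0,10.4,0,40],[0.1,0,10.4,0,40],[0.1,0,10.4,0,40]]]}}

```text
clock: 5.92
tool_pos: [0.5441, -0.0072, 0.0965]
eef_rot: [-180.0, -0.1, -4.5]
force: [-0.2, -0.2, 0.5]
width: 0.0609
finger_force: 0.0
```

>>> {"method": "carry_out", "body": {"motion": [[[0,0,0,0,40],[0,0,0,0,40],[0,0,0,0,40],[0,0,-1,0,40],[0,0,-3,0,40],[0,0,-6,0,40],[0,0,-9,0,40],[0,0,-9,0,40],[0,0,-9,0,40],[0,0,-9,0,40]]]}}

```text
clock: 6.75
tool_pos: [0.5432, -0.0072, 0.1853]
eef_rot: [-180.0, 0.0, -4.5]
force: [-0.9, 0.4, -1.5]
width: 0.054
finger_force: 30.0
```

```bash
python3 - <<'E'
from h import *
st=observe(); c=[.502,.294,-4.6]
print(st['tool_pos'],st['width'],st['finger_force'])
for n,P in (('c5',(34,84,8)),('c2',(-34,84,8)),('c0',(-34,-84,8))):
    w=c2w(c,P); print(n,w,go(st,[w[0],w[1],.184],-4.6))
E
```

```text
[ 0.54323307 -0.00722158  0.18533092] 0.05395814667749276 29.99989479489159
c5 [0.54262719 0.37500266 0.008     ] (array([ -3.05, -38.1 ,   0.13]), np.float64(0.1))
c2 [0.47484623 0.38045619 0.008     ] (array([ -9.85, -38.11,   0.14]), np.float64(0.1))
c0 [0.46137281 0.21299734 0.008     ] (array([ -9.88, -21.31,   0.13]), np.float64(0.1))
```

Gripped at width 54 mm. Now to above cell 5.

>>> {"method": "carry_out", "body": {"motion": [[[0,-3,-1,0,40],[0,-7,-1.5,0,40],[-0.5,-11,-1.5,0,40],[-1,-15,-1.5,0,40],[-1.2,-19,-1.5,0,40],[-1.5,-23,-1.5,0,40],[-2,-27,-1.5,0,40],[-2.5,-31,-1,0,40],[-3,-35,0,0,40],[-3.05,-38.1,2,0,40]]]}}

```text
clock: 7.58
tool_pos: [0.5424, 0.3781, 0.1652]
eef_rot: [-180.0, -0.0, -4.4]
force: [1.6, 0.0, 0.9]
width: 0.054
finger_force: 30.0
```

>>> {"method": "carry_out", "body": {"motion": [[[0,0,0,0,40],[0,0,0,0,40],[0,0,0,0,40],[0,0,0,0,40],[0,0,0,0,40],[0,0,0,0,40],[0,0,0,0,40],[0,0,0,0,40],[0,0,0,0,40],[0,0,0,0,40]]]}}

```text
clock: 8.42
tool_pos: [0.543, 0.3749, 0.1656]
eef_rot: [-180.0, -0.0, -4.5]
force: [0.7, 0.0, -0.4]
width: 0.054
finger_force: 30.0
```

```bash
python3 - <<'E'
from h import *
st=observe(); c=[.502,.294,-4.6]; print(st['tool_pos'],st['eef_rot'],st['clock'],go(st,[*c2w(c,(34,84,8))[:2],.104],-4.6))
p=capture('wrist'); overlay(p,st,c,'o4',(140,60,540,320),2)
E
```

```text
[0.54299167 0.37491022 0.16558685] [-1.79994522e+02 -4.76742841e-03 -4.49283280e+00] 8.4167 (array([-0.04, -0.01,  6.16]), np.float64(0.1))
```

View pics/o4.png

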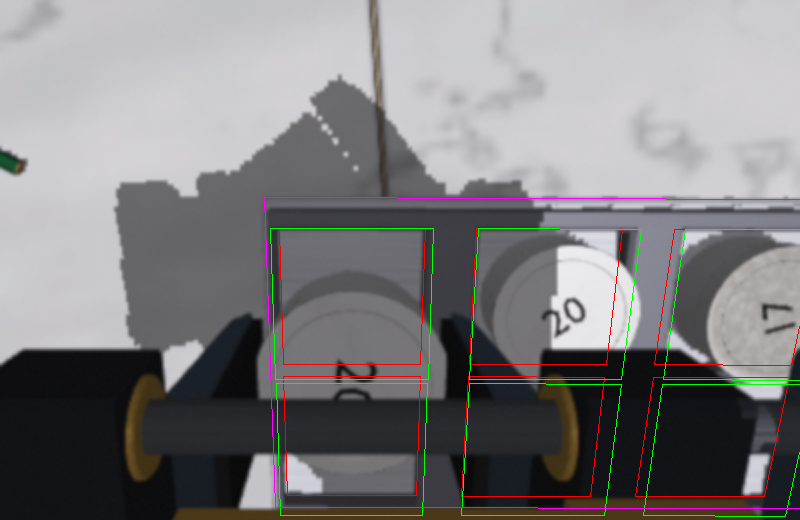

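The overlay sits on cell 5's edges (about x 275–430, top 229). I lower and release.

>>> {"method": "carry_out", "body": {"motion": [[[0,0,2,0,40],[0,0,3.5,0,40],[0,0,4.3,0,40],[0,0,4.8,0,40],[0,0,5.2,0,40],[0,0,5.6,0,40],[0,0,5.9,0,40],[0,0,6.1,0,40],[0,0,6.1,0,40],[0,0,6.1,0,40]]]}}

```text
clock: 9.3
tool_pos: [0.5431, 0.3751, 0.1047]
eef_rot: [-180.0, -0.0, -4.5]
force: [0.1, 0.7, -0.7]
width: 0.054
finger_force: 30.0
```

>>> {"method": "carry_out", "body": {"motion": [[[0,0,0,0,70],[0,0,0,0,70],[0,0,0,0,70],[0,0,0,0,70],[0,0,-1,0,70],[0,0,-3,0,70],[0,0,-6,0,70],[0,0,-9,0,70],[0,0,-10.5,0,100],[0,0,-10.5,0,100]]]}}

```text
clock: 10.13
tool_pos: [0.5444, 0.3759, 0.2138]
eef_rot: [-179.8, -0.3, -4.5]
force: [0.7, 0.5, 0.9]
width: 0.0744
finger_force: 0.0
```

>>> {"method": "carry_out", "body": {"motion": [[[-0.5,4,0,0,100],[-1,8,0,0,100],[-2,12,0,0,100],[-3,16,0,0,100],[-4,20,0,0,100],[-5,24,0,0,100],[-6,28,0,0,100],[-7,32,0,0,100],[-8,36,0,0,100],[-8.1,40,0,0,100]]]}}

```text
clock: 10.97
tool_pos: [0.4284, -0.0187, 0.2087]
eef_rot: [-180.0, 0.1, -4.5]
force: [1.7, 0.3, 1.2]
width: 0.091
finger_force: 0.0
```

>>> {"method": "carry_out", "body": {"motion": [[[0,1,0,0,100],[0,1,0,0,100],[0,1,0,0,100],[0,1,0,0,100],[0,1,0,0,100],[0,1,0,0,100],[0,1,0,0,100],[0,1,0,0,100],[0,1,0,0,100],[0,1,0,0,100]]]}}

```text
clock: 11.8
tool_pos: [0.4302, -0.0272, 0.2095]
eef_rot: [-180.0, 0.0, -4.5]
force: [-0.5, -0.5, -0.2]
width: 0.091
finger_force: 0.0
```

```bash
python3 - <<'E'
from h import *
st=observe(); print(st['tool_pos'],st['eef_rot'],st['clock'])
p=capture('wrist'); f=find(p,'spare_tin_0',st); print(f); print(lid(p,st,(.4305,-.0275)))
for s,x in f: print(lid(p,st,x))
print(go(st,[.4305,-.0275,.0955],-4.6))
q=capture('top'); print(find(q,'spare_tin_0'))
E
```

```text
[ 0.43019178 -0.02723424  0.20945739] [-1.79999458e+02  3.27322169e-04 -4.46605353e+00] 11.8
[(0.92, array([ 0.4361, -0.2166,  0.0318])), (0.83, array([ 0.435 , -0.028 ,  0.0276])), (0.7, array([ 0.493 , -0.1174,  0.0286])), (0.32, array([0.4456, 0.1042, 0.0765]))]
[(np.float32(0.431), np.float32(-0.027), np.float32(0.0286))]
[(np.float64(0.4316), np.float64(-0.2206), np.float32(0.0286))]
[(np.float64(0.431), np.float64(-0.027), np.float32(0.0286))]
[(np.float64(0.4925), np.float64(-0.1204), np.float32(0.0279))]
[(np.float64(0.4386), np.float64(0.0992), np.float32(0.029)), (np.float64(0.4436), np.float64(0.1247), np.float32(0.0268))]
(array([ 0.03,  0.02, 11.4 ]), np.float64(0.1))
[(0.54, array([0.5416, 0.3735, 0.0431])), (0.52, array([ 0.432 , -0.2129,  0.0339])), (0.5, array([ 0.4955, -0.1208,  0.0235])), (0.34, array([0.4495, 0.1137, 0.0576])), (0.16, array([0.4887, 0.2191, 0.0164]))]
```

>>> {"method": "carry_out", "body": {"motion": [[[0.1,0,3,0,100],[0.1,0,6,0,100],[0.1,0,9,0,100],[0.1,0,11.4,0,100],[0.1,0,11.4,0,100],[0.1,0,11.4,0,50],[0.1,0,11.4,0,40],[0.1,0,11.4,0,40],[0.1,0,11.4,0,40],[0.1,0,11.4,0,40]]]}}

```text
clock: 12.83
tool_pos: [0.4318, -0.0275, 0.0965]
eef_rot: [180.0, -0.1, -4.5]
force: [0.3, -1.2, -0.4]
width: 0.0606
finger_force: 0.0
```

>>> {"method": "carry_out", "body": {"motion": [[[0,0,0,0,40],[0,0,0,0,40],[0,0,0,0,40],[0,0,-1,0,40],[0,0,-4,0,40],[0,0,-7,0,40],[0,0,-10,0,40],[0,0,-13,0,40],[0,0,-14,0,40],[0,0,-14,0,40]]]}}

```text
clock: 13.67
tool_pos: [0.4322, -0.0276, 0.2382]
eef_rot: [180.0, -0.3, -4.5]
force: [0.4, 0.8, -0.7]
width: 0.054
finger_force: 30.0
```

>>> {"method": "carry_out", "body": {"motion": [[[0,-3,0,0,40],[0,-7,0,0,40],[0,-11,0,0,40],[0.2,-15,0,0,40],[0.4,-19,0,0,40],[0.6,-23,0,0,40],[0.8,-27,0,0,40],[1,-31,2,0,40],[1.2,-35,4,0,40],[1.25,-39,6,0,40]]]}}

```text
clock: 14.5
tool_pos: [0.4725, 0.3537, 0.1769]
eef_rot: [179.9, 0.1, -4.5]
force: [0.1, -0.4, -0.4]
width: 0.054
finger_force: 30.0
```

>>> {"method": "carry_out", "body": {"motion": [[[0,-1.5,0.5,0,40],[0,-2,1,0,40],[0,-2,1,0,40],[0,-2,1,0,40],[0,-2,1,0,40],[0,-2,1,0,40],[0,-2,1,0,40],[0,-2,1,0,40],[0,-2,1,0,40],[0,-2,1,0,40]]]}}

```text
clock: 15.33
tool_pos: [0.475, 0.3719, 0.1698]
eef_rot: [-180.0, -0.0, -4.5]
force: [0.5, 0.9, 0.0]
width: 0.054
finger_force: 30.0
```

```bash
python3 - <<'E'
from h import *
st=observe(); c=[.502,.294,-4.6]; print(st['tool_pos'],st['eef_rot'],st['clock'],go(st,[*c2w(c,(-34,84,8))[:2],.104],-4.6))
p=capture('wrist'); f=find(p,'loaded_tin_0',st); print(f)
for n in(1,3,4,5):
    P=c2w(c,[(-34,-84),(-34,0),(-34,84),(34,-84),(34,0),(34,84)][n]+(39,)); print(n,P,lid(p,st,P,.039))
E
```

```text
[0.47497    0.37187625 0.16982817] [-1.79988114e+02 -1.18003201e-02 -4.49895489e+00] 15.3333 (array([-0.08, -0.85,  6.58]), np.float64(0.1))
[(0.94, array([0.5323, 0.214 , 0.035 ])), (0.88, array([0.4755, 0.295 , 0.0388])), (0.85, array([0.537 , 0.2949, 0.0375]))]
1 [0.46810952 0.29672676 0.039     ] [(np.float64(0.4686), np.float64(0.2962), np.float32(0.028))]
3 [0.52915377 0.20754381 0.039     ] [(np.float64(0.5302), np.float64(0.2085), np.float32(0.029))]
4 [0.53589048 0.29127324 0.039     ] [(np.float64(0.5369), np.float64(0.2918), np.float32(0.0291))]
5 [0.54262719 0.37500266 0.039     ] [(np.float64(0.5426), np.float64(0.374), np.float32(0.0294))]
```

>>> {"method": "carry_out", "body": {"motion": [[[0,-0.5,0.5,0,40],[0,-0.85,2,0,40],[0,-0.85,4,0,40],[0,-0.85,5,0,40],[0,-0.85,5.5,0,40],[0,-0.85,5.9,0,40],[0,-0.85,6.2,0,40],[0,-0.85,6.5,0,40],[0,-0.85,6.5,0,40],[0,-0.85,6.5,0,40]]]}}

```text
clock: 16.27
tool_pos: [0.4757, 0.3806, 0.1049]
eef_rot: [-180.0, -0.0, -4.5]
force: [0.1, -0.8, -1.4]
width: 0.0543
finger_force: 30.0
```

>>> {"method": "carry_out", "body": {"motion": [[[0,0,0,0,70],[0,0,0,0,70],[0,0,0,0,70],[0,0,0,0,70],[0,0,-1,0,70],[0,0,-4,0,70],[0,0,-7,0,70],[0,0,-10,0,70],[0,0,-10.5,0,100],[0,0,-10.5,0,100]]]}}

```text
clock: 17.1
tool_pos: [0.4764, 0.3812, 0.2125]
eef_rot: [-179.8, -0.2, -4.5]
force: [0.3, -0.0, 0.0]
width: 0.0744
finger_force: 0.0
```

>>> {"method": "carry_out", "body": {"motion": [[[0,4,0,0,100],[0.5,8,0,5,100],[1,12,0,10,100],[1.5,16,0,15,100],[2,20,0,20,100],[2.5,24,0,25,100],[3,28,0,30,100],[3.5,32,0,35,100],[4,36,0,40,100],[4.5,40,0,45,100]]]}}

```text
clock: 17.93
tool_pos: [0.4882, -0.0236, 0.2088]
eef_rot: [179.9, 0.1, -49.7]
force: [1.3, 0.6, -0.2]
width: 0.0913
finger_force: 0.0
```

```bash
python3 - <<'E'
from h import *
st=observe(); print(st['tool_pos'],st['eef_rot'],st['joint_positions'],st['clock'])
p=capture('wrist'); f=find(p,'spare_tin_0',st); print(f); 
for s,x in f: print(lid(p,st,x))
print(go(st,[.4925,-.1204,.19],-56))
E
```

```text
[ 0.48819156 -0.02361986  0.20875873] [ 1.79945062e+02  5.90971826e-02 -4.97264945e+01] [-5.50307131e+00  1.00795578e+01  1.25628771e+02  2.64206261e-03
  4.43723384e+01  1.34221505e+02] 17.9333
[(0.97, array([ 0.437 , -0.2192,  0.0305])), (0.55, array([ 0.4948, -0.1215,  0.0277]))]
[(np.float64(0.4325), np.float64(-0.2187), np.float32(0.0284))]
[(np.float64(0.4918), np.float64(-0.1205), np.float32(0.028))]
(array([7.66, 5.93, 1.87]), np.float64(6.3))
```

>>> {"method": "carry_out", "body": {"motion": [[[2,1.5,0.5,2,100],[4,3,1,4,100],[6,4.5,1.5,6,100],[7.7,5.9,1.9,6.3,100],[7.7,5.9,1.9,6.3,100],[7.7,5.9,1.9,6.3,100],[7.7,5.9,1.9,6.3,100],[7.7,5.9,1.9,6.3,100],[7.7,5.9,1.9,6.3,100],[7.7,5.9,1.9,6.3,100]]]}}

```text
clock: 18.87
tool_pos: [0.4944, -0.1179, 0.1907]
eef_rot: [-180.0, -0.0, -55.7]
force: [0.2, -0.6, 0.1]
width: 0.0913
finger_force: 0.0
```

```bash
python3 - <<'E'
from h import *
st=observe(); print(st['tool_pos'],st['eef_rot'],st['clock'])
p=capture('wrist'); l=lid(p,st,[.4922,-.1205]); print(l,find(p,'grease_can',st)); 
print(go(st,[l[0][0],l[0][1],.101],-56)) if l else save(p,'w5')
E
```

```text
[ 0.4943603  -0.11791418  0.19068482] [-1.79995371e+02 -3.81125718e-03 -5.57152192e+01] 18.8667
[(np.float32(0.4927), np.float32(-0.122), np.float32(0.0282))] []
(array([0.24, 0.37, 8.97]), np.float64(0.3))
```

>>> {"method": "carry_out", "body": {"motion": [[[0.24,0.37,2,0,100],[0.24,0.37,4,0,100],[0.24,0.37,6.5,0,100],[0.24,0.37,9,0,100],[0.24,0.37,9,0,100],[0.24,0.37,9,0,50],[0.24,0.37,9,0,40],[0.24,0.37,9,0,40],[0.24,0.37,9,0,40],[0.24,0.37,9,0,40]]]}}

```text
clock: 19.8
tool_pos: [0.4931, -0.1228, 0.1017]
eef_rot: [-179.9, -0.1, -55.8]
force: [-0.2, -0.5, -0.7]
width: 0.061
finger_force: 0.0
```

>>> {"method": "carry_out", "body": {"motion": [[[0,0,0,0,40],[0,0,0,0,40],[0,0,0,0,40],[0,0,-1,0,40],[0,0,-3,0,40],[0,0,-6,0,40],[0,0,-9,0,40],[0,0,-11,0,40],[0,0,-13,0,40],[0,0,-13,0,40]]]}}

```text
clock: 20.63
tool_pos: [0.494, -0.1231, 0.2348]
eef_rot: [-179.8, -0.2, -55.8]
force: [1.2, -0.6, 0.3]
width: 0.0534
finger_force: 30.0
```

```bash
python3 - <<'E'
from h import *
st=observe(); c=[.5025,.294,-4.5]; w=c2w(c,(-34,-84,8)); print(w,st['tool_pos'],st['width'],go(st,[w[0],w[1],.23],-4.5))
E
```

```text
[0.46201425 0.21292655 0.008     ] [ 0.49403483 -0.1231134   0.23481199] 0.0533502860807173 (array([-29.59, -16.25,   0.41]), np.float64(-51.3))
```

>>> {"method": "carry_out", "body": {"motion": [[[-3,-1.6,0,-5,40],[-6,-3.3,0,-10,40],[-9,-5,0,-15,40],[-12,-6.6,0,-20,40],[-15,-8.2,0,-26,40],[-18,-9.9,0,-31,40],[-21,-11.5,0,-36,40],[-24,-13.2,0,-42,40],[-27,-14.8,0,-47,40],[-29.6,-16.25,0,-51.3,40]]]}}

```text
clock: 21.47
tool_pos: [0.4596, 0.2153, 0.2303]
eef_rot: [180.0, 0.0, -4.2]
force: [0.1, -0.8, -0.5]
width: 0.0535
finger_force: 30.0
```

>>> {"method": "carry_out", "body": {"motion": [[[0,0,1,0,40],[0,0,2,0,40],[0,0,4,0,40],[0,0,6,0,40],[0,0,6,0,40],[0,0,6,0,40],[0,0,6,0,40],[0,0,6,0,40],[0,0,6,0,40],[0,0,6,0,40]]]}}

```text
clock: 22.3
tool_pos: [0.4609, 0.2135, 0.1714]
eef_rot: [-180.0, -0.1, -4.5]
force: [0.4, -0.3, -1.2]
width: 0.0533
finger_force: 30.0
```

```bash
python3 - <<'E'
from h import *
st=observe(); c=[.5025,.294,-4.5]; print(st['tool_pos'],st['eef_rot'],st['clock'],go(st,[*c2w(c,(-34,-84,8))[:2],.118],-4.5))
p=capture('wrist'); overlay(p,st,c,'o6',(140,60,540,320),2)
for n in(1,2,3,4,5):
    P=c2w(c,[(-34,-84),(-34,0),(-34,84),(34,-84),(34,0),(34,84)][n]+(39,)); print(n,P,lid(p,st,P,.039))
E
```

```text
[0.46090218 0.21347041 0.17138857] [-1.79964412e+02 -6.73212233e-02 -4.50032240e+00] 22.3 (array([0.11, 0.05, 5.34]), np.float64(-0.0))
1 [0.46860481 0.29666761 0.039     ] [(np.float64(0.4701), np.float64(0.2952), np.float32(0.0285))]
2 [0.47519537 0.38040867 0.039     ] [(np.float64(0.4742), np.float64(0.3799), np.float32(0.0285))]
3 [0.52980463 0.20759133 0.039     ] [(np.float64(0.5283), np.float64(0.2096), np.float32(0.0302))]
4 [0.53639519 0.29133239 0.039     ] [(np.float64(0.5364), np.float64(0.2923), np.float32(0.0286))]
5 [0.54298575 0.37507345 0.039     ] [(np.float64(0.542), np.float64(0.3736), np.float32(0.0285))]
```

View pics/o6.png

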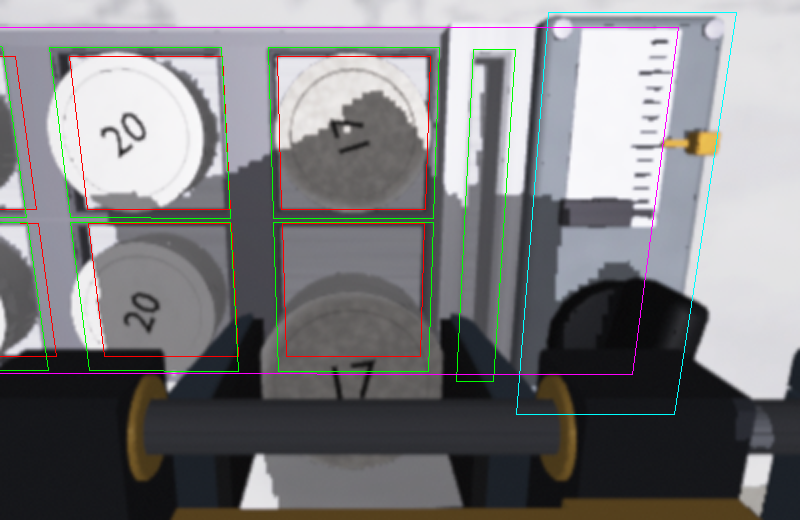

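The overlay fits the cells and the slot mouth (470–515). The bar's edge lies right beside cell 0, so the fingertips must stay above z = 38 mm there. I lower until the tin enters the mouth and then let it drop in.

>>> {"method": "carry_out", "body": {"motion": [[[0.1,0.05,1.5,0,40],[0.1,0.05,3,0,40],[0.1,0.05,4,0,40],[0.1,0.05,4.5,0,40],[0.1,0.05,4.8,0,40],[0.1,0.05,5.1,0,40],[0.1,0.05,5.3,0,40],[0.1,0.05,5.3,0,40],[0.1,0.05,5.3,0,40],[0.1,0.05,5.3,0,40]]]}}

```text
clock: 23.18
tool_pos: [0.4617, 0.2129, 0.1179]
eef_rot: [-180.0, -0.0, -4.5]
force: [-0.7, -0.1, -0.6]
width: 0.0533
finger_force: 30.0
```

>>> {"method": "carry_out", "body": {"motion": [[[0,0,0,0,70],[0,0,0,0,70],[0,0,0,0,70],[0,0,0,0,70],[0,0,0,0,70],[0,0,-2,0,70],[0,0,-5,0,70],[0,0,-8,0,70],[0,0,-10,0,50],[0,0,-10,0,30]]]}}

```text
clock: 24.02
tool_pos: [0.4631, 0.2136, 0.2215]
eef_rot: [-179.8, -0.3, -4.5]
force: [0.9, 0.3, 1.4]
width: 0.0532
finger_force: 0.0
```

```bash
python3 - <<'E'
from h import *
st=observe(); c=[.5025,.294,-4.5]; print(st['tool_pos'],st['clock'])
p=capture('wrist'); 
for n in(0,1,2,3,4,5):
    P=c2w(c,[(-34,-84),(-34,0),(-34,84),(34,-84),(34,0),(34,84)][n]+(39,)); print(n,P,lid(p,st,P,.039))
overlay(p,st,c,'o7',(140,60,540,320),2)
E
```

```text
[0.4631474  0.21356205 0.22153999] 24.0167
0 [0.46201425 0.21292655 0.039     ] [(np.float64(0.4595), np.float64(0.2129), np.float32(0.0294))]
1 [0.46860481 0.29666761 0.039     ] [(np.float64(0.4686), np.float64(0.2972), np.float32(0.0291))]
2 [0.47519537 0.38040867 0.039     ] [(np.float64(0.4727), np.float64(0.3804), np.float32(0.0282))]
3 [0.52980463 0.20759133 0.039     ] [(np.float64(0.5318), np.float64(0.2071), np.float32(0.0286))]
4 [0.53639519 0.29133239 0.039     ] [(np.float64(0.5369), np.float64(0.2928), np.float32(0.0291))]
5 [0.54298575 0.37507345 0.039     ] [(np.float64(0.543), np.float64(0.3736), np.float32(0.0286))]
```

View pics/o7.png

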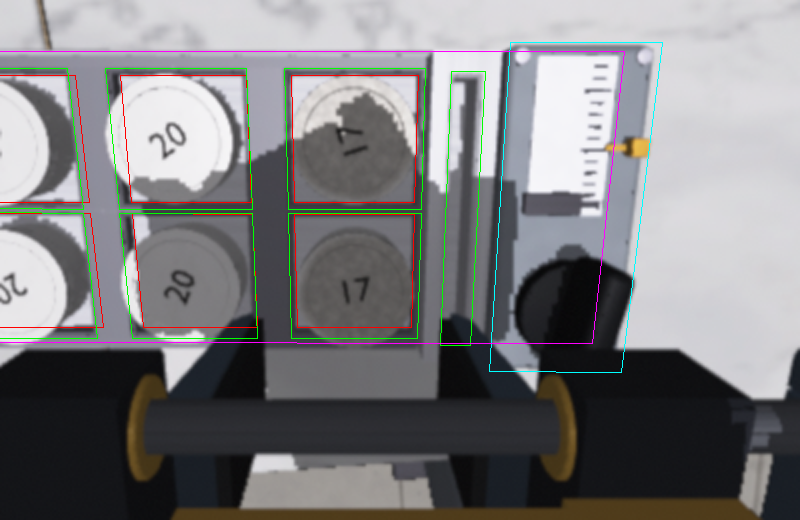

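All six cells show a lid at tin height, and cell 0's tin reads 2.5 mm off centre towards -x. I tap it lightly with the closed fingers to confirm it is fully down.

>>> {"method": "carry_out", "body": {"motion": [[[-0.2,0,2,0,0],[-0.2,0,4,0,0],[-0.2,0,6,0,0],[-0.2,0,8,0,0],[-0.2,0,9,0,0],[-0.2,0,9.6,0,0],[-0.2,0,10,0,0],[-0.2,0,10.2,0,0],[-0.2,0,10.3,0,0],[-0.2,0,10.3,0,0]]]}}

```text
clock: 24.9
tool_pos: [0.4596, 0.2132, 0.1163]
eef_rot: [180.0, 0.0, -4.5]
force: [-13.0, -2.6, 31.8]
width: 0.0005
finger_force: 15.9
```

>>> {"method": "carry_out", "body": {"motion": [[[0,0,0.05,0,0],[0,0,0.1,0,0],[0,0,0.15,0,0],[0,0,0.2,0,0],[0,0,0.2,0,0],[0,0,0.2,0,0],[0,0,0.2,0,0],[0,0,0.2,0,0],[0,0,0.2,0,0],[0,0,0.2,0,0]]]}}

```text
clock: 25.73
tool_pos: [0.4597, 0.2133, 0.1161]
eef_rot: [180.0, 0.1, -4.5]
force: [-28.6, -9.4, 79.5]
width: 0.0003
finger_force: 39.8
```

The tin top meets the fingertips at about z = 38 mm, so cell 0's tin is fully down. I back off and go to the plate stand, turning to yaw 95.

>>> {"method": "carry_out", "body": {"motion": [[[0,0,-2,0,0],[0,0,-5,0,30],[0,0,-9,0,40],[0,0,-13,0,40],[0.5,4,-14,-5,40],[1,8,-14,-11,40],[2,12,-14,-17,40],[3,16,-14,-23,40],[3.5,20,-14,-29,40],[4,24,-14,-35,40]]]}}

```text
clock: 26.57
tool_pos: [0.4805, -0.0225, 0.2536]
eef_rot: [179.9, -0.1, 30.3]
force: [0.4, -0.1, -0.2]
width: 0.0363
finger_force: 0.0
```

```bash
python3 - <<'E'
from h import *
st=observe(); print(st['tool_pos'],st['eef_rot'],st['joint_positions'],st['clock'],go(st,[.507,-.371,.26],95))
E
```

```text
[ 0.48052942 -0.02253469  0.25361032] [ 1.79937235e+02 -8.88451105e-02  3.02557953e+01] [-5.46151357e+00  4.89162724e+00  1.25494428e+02  1.19250892e-03
  4.95051694e+01  5.42819662e+01] 26.5667 (array([-15.27,  31.43,  -0.63]), np.float64(-64.7))
```

>>> {"method": "carry_out", "body": {"motion": [[[-1.6,3.3,0,-7,40],[-3.2,6.6,0,-14,40],[-4.8,9.9,0,-21,40],[-6.4,13,0,-28,40],[-8,16.5,0,-35,40],[-9.6,19.8,0,-42,40],[-11.2,23,0,-49,40],[-12.8,26.3,0,-56,40],[-14.4,29.6,0,-62,40],[-15.3,31.4,0,-64.7,40]]]}}

```text
clock: 27.4
tool_pos: [0.5048, -0.3727, 0.2536]
eef_rot: [179.9, 0.1, 95.0]
force: [0.2, 1.6, 0.1]
width: 0.0364
finger_force: 0.0
```

>>> {"method": "carry_out", "body": {"motion": [[[0,0,0,0,40],[0,0,0,0,40],[0,0,0,0,40],[0,0,0,0,40],[0,0,0,0,40],[0,0,0,0,40],[0,0,0,0,40],[0,0,0,0,40],[0,0,0,0,40],[0,0,0,0,40]]]}}

```text
clock: 28.23
tool_pos: [0.5047, -0.369, 0.2526]
eef_rot: [-180.0, -0.0, 94.7]
force: [0.5, -0.1, -1.4]
width: 0.0366
finger_force: 0.0
```

```bash
python3 - <<'E'
from h import *
st=observe(); print(st['tool_pos'],st['eef_rot'],st['joint_positions'],st['clock'])
p=capture('wrist'); np.save('d.npy',dict(p=p,st=st),allow_pickle=True)
print(find(p,'retaining_plate',st),find(p,'plate_stand',st))
im=cv2.cvtColor(p['image'],cv2.COLOR_RGB2BGR); cv2.imwrite('pics/w8.png',cv2.resize(im[60:280,160:460],None,fx=2.5,fy=2.5,interpolation=cv2.INTER_CUBIC))
E
```

```text
[ 0.50465876 -0.36900191  0.25260197] [-1.79999733e+02 -8.44583802e-04  9.46624626e+01] [-3.83099516e+01  1.79342347e+01  1.09388922e+02  5.47797676e-04
  5.26776150e+01 -4.29727463e+01] 28.2333
[(0.72, array([ 0.5069, -0.3638,  0.0822]))] [(0.77, array([ 0.5015, -0.3672,  0.0086]))]
```

View pics/w8.png

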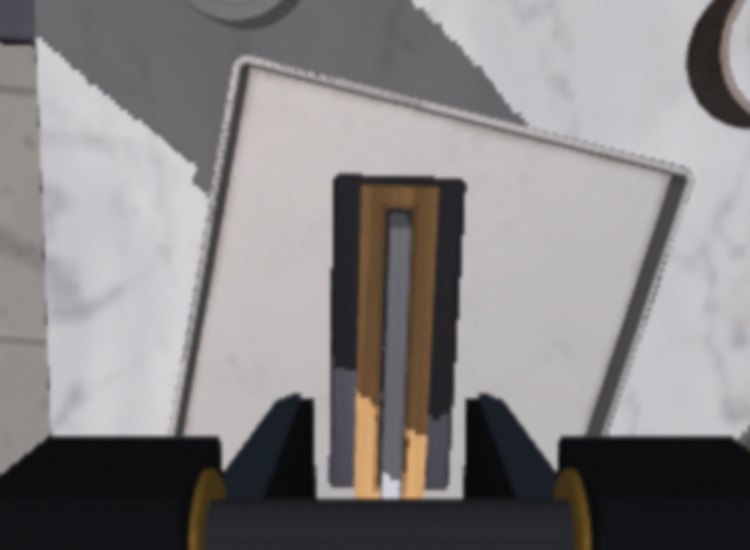

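The plate's top edge shows between the fingers, from about (400,212) down to (394,430), standing in the wooden block. The foot's corners are at (335,175), (464,180), (448,490) and (330,487).

```bash
python3 - <<'E'
from h import *
d=np.load('d.npy',allow_pickle=True).item(); p,st=d['p'],d['st']
W=lambda u,v,z:px2w(p,u/2.5+160,v/2.5+60,z,st)
F=[W(*q,.010) for q in((335,175),(464,180),(448,490),(330,487))]
print(np.mean(F,0),np.round(F,4).tolist())
print('foot yaw',[np.degrees(np.arctan2(*(F[i]-F[j])[[1,0]])) for i,j in((0,3),(1,2))],np.linalg.norm(F[0]-F[3]),np.linalg.norm(F[0]-F[1]))
a,b=W(399.5,230,.085),W(394,430,.085); e=W(400,212,.085); print(a,b,e,np.degrees(np.arctan2(*(a-b)[[1,0]])))
u=(a-b)/np.linalg.norm(a-b); print('mid from end',e-u*.06, go(st,[*(e-u*.06)[:2],.2],95))
print([W(x,430,.085)[:2] for x in(381,407)])
E
```

```text
[ 0.50791307 -0.37879783  0.01      ] [[0.4758, -0.3057, 0.01], [0.5325, -0.3032, 0.01], [0.5407, -0.4515, 0.01], [0.4827, -0.4547, 0.01]]
foot yaw [np.float64(92.67660793768131), np.float64(93.14443888709886)] 0.14909706504341538 0.05681866317557413
[ 0.50445763 -0.32050248  0.085     ] [ 0.50872396 -0.39426589  0.085     ] [ 0.50410393 -0.31435717  0.085     ] 93.31018611273873
mid from end [ 0.50756842 -0.37425706  0.085     ] (array([-0.55,  0.25,  5.26]), np.float64(-0.3))
[array([ 0.50389185, -0.39466303]), array([ 0.51355595, -0.39386876])]
```

>>> {"method": "carry_out", "body": {"motion": [[[-0.6,0.3,2,1.5,40],[-0.6,0.3,5,1.5,40],[-0.6,0.3,8,1.5,40],[-0.6,0.3,10,1.5,40],[-0.6,0.3,11.9,1.5,40],[-0.6,0.3,11.9,1.5,40],[-0.6,0.3,11.9,1.5,20],[-0.6,0.3,11.9,1.5,0],[-0.6,0.3,11.9,1.5,0],[-0.6,0.3,11.9,1.5,0]]]}}

```text
clock: 29.22
tool_pos: [0.5086, -0.3752, 0.135]
eef_rot: [179.9, 0.1, 93.2]
force: [-0.6, 0.1, -0.7]
width: 0.0129
finger_force: 0.0
```

>>> {"method": "carry_out", "body": {"motion": [[[0,0,0,0,0],[0,0,0,0,0],[0,0,0,0,0],[0,0,0,0,0],[0,0,0,0,0],[0,0,0,0,0],[0,0,0,0,0],[0,0,0,0,0],[0,0,0,0,0],[0,0,0,0,0]]]}}

```text
clock: 30.05
tool_pos: [0.5085, -0.3752, 0.1347]
eef_rot: [179.9, 0.0, 93.2]
force: [-2.3, 0.8, 7.7]
width: 0.0078
finger_force: 30.0
```

>>> {"method": "carry_out", "body": {"motion": [[[0,0,-0.5,0,0],[0,0,-1.5,0,0],[0,0,-3,0,0],[0,0,-5,0,0],[0,0,-7,0,0],[0,0,-9,0,0],[0,0,-11,0,0],[0,0,-13,0,0],[0,0,-14,0,0],[0,0,-14,0,0]]]}}

```text
clock: 30.88
tool_pos: [0.5089, -0.3754, 0.277]
eef_rot: [179.8, 0.2, 93.2]
force: [0.7, -0.0, -2.6]
width: 0.0078
finger_force: 30.0
```

```bash
python3 - <<'E'
from h import *
st=observe(); c=[.5025,.294,-4.5]; w=c2w(c,(0,-134,8)); print(st['width'],w,st['tool_pos'],st['eef_rot'],st['joint_positions'],st['clock'],go(st,[w[0],w[1],.26],175.5))
E
```

```text
0.007806631380728229 [0.49198648 0.16041308 0.008     ] [ 0.50889234 -0.37540387  0.27699634] [1.79805359e+02 1.71132771e-01 9.31655686e+01] [-3.85278139e+01  1.67168179e+01  1.08024517e+02  2.04771139e-03
  5.49994959e+01 -4.16948439e+01] 30.8833 (array([53.6 ,  1.27,  1.54]), np.float64(-82.3))
```

>>> {"method": "carry_out", "body": {"motion": [[[3,0,0,-5,0],[7,0,0,-11,0],[11,0.2,0,-17,0],[15,0.3,0,-23,0],[19,0.4,0,-29,0],[23,0.5,0,-35,0],[27,0.6,0,-41,0],[31,0.7,0,-47,0],[35,0.8,0,-53,0],[38,0.9,0,-58,0]]]}}

```text
clock: 31.72
tool_pos: [0.495, 0.0076, 0.2729]
eef_rot: [-180.0, -0.1, 151.5]
force: [0.7, -0.4, -2.1]
width: 0.0079
finger_force: 30.0
```

```bash
python3 - <<'E'
from h import *
st=observe(); print(st['width'],st['tool_pos'],st['eef_rot'],go(st,[.492,.1604,.26],175.5))
E
```

```text
0.007862035802420224 [0.49503662 0.00761355 0.27294661] [-1.79985582e+02 -5.80672685e-02  1.51506496e+02] (array([ 7.55, 13.28,  1.3 ]), np.float64(-24.0))
```

>>> {"method": "carry_out", "body": {"motion": [[[1.5,2.6,0,-5,0],[3,5.2,0,-10,0],[4.5,8,0,-15,0],[6,10.6,1,-20,0],[7.5,13.3,3,-24,0],[7.5,13.3,5,-24,0],[7.5,13.3,7,-24,0],[7.5,13.3,7,-24,0],[7.5,13.3,7,-24,0],[7.5,13.3,7,-24,0]]]}}

```text
clock: 32.55
tool_pos: [0.4948, 0.1576, 0.2042]
eef_rot: [180.0, 0.0, 175.1]
force: [-0.3, -0.4, -2.7]
width: 0.0079
finger_force: 30.0
```

```bash
python3 - <<'E'
from h import *
st=observe(); c=[.5025,.294,-4.5]; print(st['width'],st['tool_pos'],st['eef_rot'],st['joint_positions'],st['clock'],go(st,[*c2w(c,(0,-134,0))[:2],.175],175.5))
p=capture('wrist'); np.save('e.npy',dict(p=p,st=st),allow_pickle=True)
overlay(p,st,c,'o9',(200,40,520,290),2.3)
E
```

```text
0.007869039296412816 [0.49481467 0.15758926 0.20421407] [1.79997101e+02 8.99727390e-03 1.75136458e+02] [ 1.50942363e+01  1.31271017e+01  1.22384714e+02 -4.94657361e-04
  4.44787376e+01 -7.00418690e+01] 32.55 (array([0.31, 0.26, 2.92]), np.float64(-0.4))
```

View pics/o9.png

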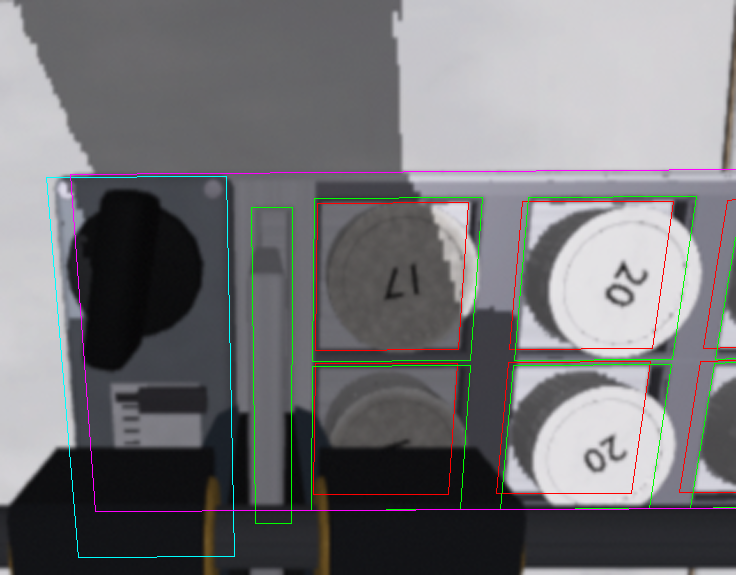

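The picture shows the plate between the fingers, with its end at about (267,273) for the top corner and (267,248) for the bottom corner. The slot overlay lies on the bar, which spans 237–315. I check the plate's end offset in the tool frame.

```bash
python3 - <<'E'
from h import *
d=np.load('e.npy',allow_pickle=True).item(); p,st=d['p'],d['st']
W=lambda u,v,z:px2w(p,u/2.3+200,v/2.3+40,z,st)
t=rot(st['eef_rot']); o=np.array(st['tool_pos'])
for q in((250,273,.1545),(284,273,.1545),(258,248,.0795),(276,248,.0795),(283,505,.1545)): print(q,np.round(t.T@(W(*q)-o),4))
# slot end & bar edges in carrier frame
c=[.5025,.294,-4.5]; a=np.radians(c[2]); Rc=np.array([[np.cos(a),np.sin(a)],[-np.sin(a),np.cos(a)]])
for q in((237,200,.038),(315,200,.038),(315,355,.020),(318,203,.02)): print(q,np.round(Rc@(W(*q)[:2]-c[:2]),4))
E
```

```text
(250, 273, 0.1545) [ 0.0558 -0.0029  0.0497]
(284, 273, 0.1545) [0.0558 0.0041 0.0497]
(258, 248, 0.0795) [ 0.0551 -0.0021  0.1247]
(276, 248, 0.0795) [0.0551 0.0036 0.1247]
(283, 505, 0.1545) [0.0035 0.0043 0.0497]
(237, 200, 0.038) [-0.0663 -0.1464]
(315, 200, 0.038) [-0.0661 -0.1177]
(315, 355, 0.02) [-0.0033 -0.1156]
(318, 203, 0.02) [-0.0648 -0.1152]
```

```bash
python3 - <<'E'
from h import *
d=np.load('e.npy',allow_pickle=True).item(); p,st=d['p'],d['st']; c=[.5025,.294,-4.5]
for n in range(6):
    P=c2w(c,[(-34,-84),(-34,0),(-34,84),(34,-84),(34,0),(34,84)][n]+(39,)); print(n,P[:2],lid(p,st,P,.039))
w=c2w(c,(-4,-134,0)); print(w,go(st,[w[0],w[1],.1725],175.5))
E
```

```text
0 [0.46201425 0.21292655] [(np.float64(0.457), np.float64(0.2114), np.float32(0.0293))]
1 [0.46860481 0.29666761] [(np.float64(0.4681), np.float64(0.2967), np.float32(0.0287))]
2 [0.47519537 0.38040867] [(np.float64(0.4732), np.float64(0.3799), np.float32(0.0285))]
3 [0.52980463 0.20759133] []
4 [0.53639519 0.29133239] [(np.float64(0.5359), np.float64(0.2913), np.float32(0.0284))]
5 [0.54298575 0.37507345] [(np.float64(0.541), np.float64(0.3731), np.float32(0.0282))]
[0.48799881 0.16072691 0.        ] (array([0.71, 0.25, 3.17]), np.float64(-0.4))
```

>>> {"method": "carry_out", "body": {"motion": [[[0.4,0.15,0.5,-0.4,0],[0.7,0.25,1,-0.4,0],[0.7,0.25,1.8,-0.4,0],[0.7,0.25,2.5,-0.4,0],[0.7,0.25,3.1,-0.4,0],[0.7,0.25,3.1,-0.4,0],[0.7,0.25,3.1,-0.4,0],[0.7,0.25,3.1,-0.4,0],[0.7,0.25,3.1,-0.4,0],[0.7,0.25,3.1,-0.4,0]]]}}

```text
clock: 33.43
tool_pos: [0.488, 0.1609, 0.1729]
eef_rot: [180.0, 0.0, 175.6]
force: [0.5, -0.4, -2.3]
width: 0.008
finger_force: 30.0
```

```bash
python3 - <<'E'
from h import *
st=observe(); c=[.5025,.294,-4.5]; print(st['tool_pos'],st['eef_rot'],st['clock'],go(st,[*c2w(c,(-4,-134,0))[:2],.1725],175.5))
p=capture('wrist'); np.save('e.npy',dict(p=p,st=st),allow_pickle=True)
im=cv2.cvtColor(p['image'],cv2.COLOR_RGB2BGR); cv2.imwrite('pics/w10.png',cv2.resize(im[90:240,240:400],None,fx=4,fy=4,interpolation=cv2.INTER_CUBIC))
E
```

```text
[0.48802988 0.16090216 0.17288629] [1.79988727e+02 2.90703643e-02 1.75558380e+02] 33.4333 (array([ 0.  , -0.02,  0.04]), np.float64(0.1))
```

View pics/w10.png

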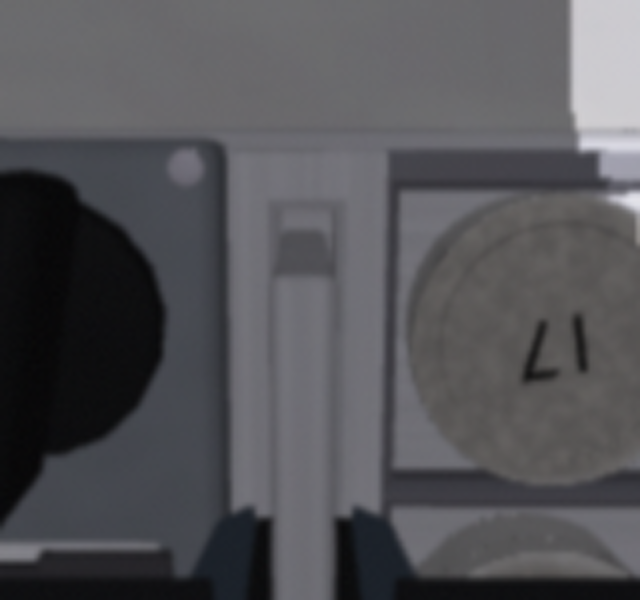

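The slot mouth spans x 269–345 (centre 307) and the plate's lower end spans 280–327 (centre 303.5), which is about 0.7 mm off. The slot end is at y = 205 and the plate end at y = 232.

```bash
python3 - <<'E'
from h import *
d=np.load('e.npy',allow_pickle=True).item(); p,st=d['p'],d['st']; t=rot(st['eef_rot']); o=np.array(st['tool_pos'])
W=lambda u,v,z:np.round(t.T@(px2w(p,u/4+240,v/4+90,z,st)-o)*1000,1)
print('slot',W(307,203,.038),W(307,212,.038),'plate',W(303.5,232,.0482),W(303.5,276,.1232))
E
```

```text
slot [ 59.6   1.2 134.9] [ 57.9   1.2 134.9] plate [ 55.    0.6 124.7] [55.7  0.5 49.7]
```

>>> {"method": "carry_out", "body": {"motion": [[[0.04,0.07,0.2,0,0],[0.04,0.07,0.4,0,0],[0.04,0.07,0.6,0,0],[0.04,0.07,0.8,0,0],[0.04,0.07,1,0,0],[0.04,0.07,1.2,0,0],[0.04,0.07,1.4,0,0],[0.04,0.07,1.6,0,0],[0.04,0.07,1.8,0,0],[0.04,0.07,1.8,0,0]]]}}

```text
clock: 34.32
tool_pos: [0.4873, 0.1615, 0.1542]
eef_rot: [-180.0, -0.0, 175.6]
force: [-0.6, -0.5, -2.8]
width: 0.0076
finger_force: 30.0
```

Bottom of the plate is now about 30 mm up, 8 mm into the slot, with no contact force. I go on down.

>>> {"method": "carry_out", "body": {"motion": [[[0,0,0.3,0,0],[0,0,0.6,0,0],[0,0,0.9,0,0],[0,0,1.2,0,0],[0,0,1.5,0,0],[0,0,1.8,0,0],[0,0,1.95,0,0],[0,0,2.05,0,0],[0,0,2.1,0,0],[0,0,2.1,0,0]]]}}

```text
clock: 35.15
tool_pos: [0.4875, 0.1616, 0.1335]
eef_rot: [-180.0, -0.0, 175.6]
force: [-0.0, -0.7, -3.0]
width: 0.0078
finger_force: 30.0
```

>>> {"method": "carry_out", "body": {"motion": [[[0,0,0,0,25],[0,0,0,0,25],[0,0,0,0,25],[0,0,0,0,25],[0,0,-1,0,25],[0,0,-4,0,25],[0,0,-8,0,25],[0,0,-11,0,25],[0,0,-11,0,25],[0,0,-11,0,25]]]}}

```text
clock: 35.98
tool_pos: [0.4883, 0.1618, 0.246]
eef_rot: [179.9, 0.2, 175.6]
force: [-0.6, 0.1, -0.2]
width: 0.0227
finger_force: 0.0
```

```bash
python3 - <<'E'
from h import *
c=[.5025,.294,-4.5]; w=c2w(c,(-42,-184,0))
st=observe(); print(st['tool_pos'],st['eef_rot'],st['clock'],st['width'],'knob',w,go(st,[w[0],w[1],.24],175.5))
p=capture('wrist'); np.save('f.npy',dict(p=p,st=st),allow_pickle=True)
for n in ('retaining_plate','knob_grip','pointer_tip','mark_tip'): print(n,find(p,n,st))
im=cv2.cvtColor(p['image'],cv2.COLOR_RGB2BGR); cv2.imwrite('pics/w11.png',cv2.resize(im[90:300,200:480],None,fx=2.8,fy=2.8,interpolation=cv2.INTER_CUBIC))
E
```

```text
[0.48825413 0.16182205 0.24601535] [179.91771246   0.22267863 175.56369019] 35.9833 0.022733825370646037 knob [0.446193   0.11386249 0.        ] (array([ 3.82, -5.11,  0.58]), np.float64(0.1))
retaining_plate [(0.68, array([0.482 , 0.1639, 0.0798])), (0.4, array([0.4748, 0.185 , 0.0215]))]
knob_grip [(0.7, array([0.4442, 0.1182, 0.0766]))]
pointer_tip [(0.7, array([0.494 , 0.1205, 0.0496]))]
mark_tip [(0.7, array([0.5139, 0.2121, 0.0338])), (0.45, array([0.517 , 0.089 , 0.0529]))]
```

View pics/w11.png

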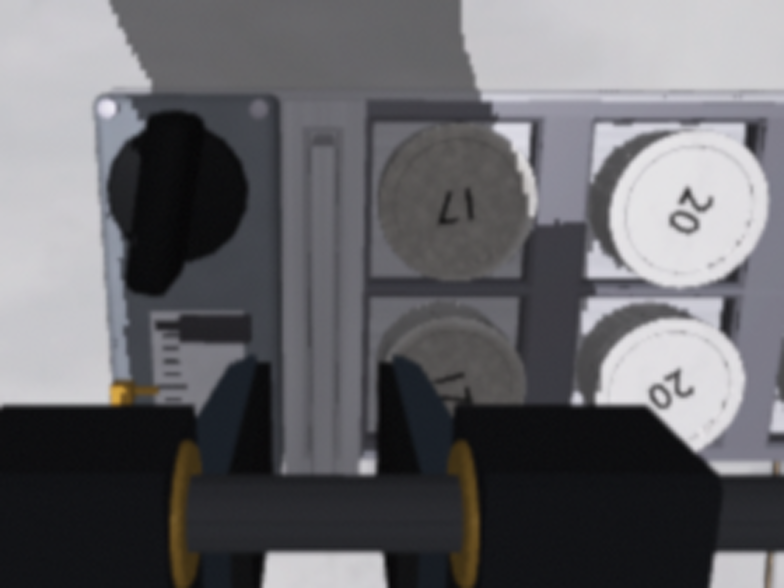

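The plate is down in the slot at (322,140–470). The wing runs (175,115) to (150,290), so it has turned about 8° already. The brass mark is at (130,390) and the dark pointer's tip at (157,325). That was the last of my 14 pictures, so from here I measure by numbers: a rectified view of the head.

```bash
cat >> h.py <<'E'
def head(p,st,c,z=48):
    """carrier-aligned patch, 4 px/mm: col=(y+216)*4, row=(x+75)*4"""
    Q=[(-75,-216,z),(-75,-150,z),(75,-150,z),(75,-216,z)]
    M=cv2.getPerspectiveTransform(np.float32([w2px(p,c2w(c,q),st) for q in Q]),np.float32([[0,0],[264,0],[264,600],[0,600]]))
    return cv2.warpPerspective(p['image'],M,(264,600),flags=cv2.INTER_LINEAR)
def tips(p,st,c):
    im=head(p,st,c).astype(int); r,g,b=im[...,0],im[...,1],im[...,2]
    br=(r-b>70)&(r>110); ys,xs=np.nonzero(br); out={}
    if len(ys):
        out['brass_x']=(ys.mean()/4-75,ys.min()/4-75,ys.max()/4-75); out['brass_y']=(xs.min()/4-216,xs.max()/4-216); 
        m=xs>np.percentile(xs,80); out['brass_tip_x']=ys[m].mean()/4-75
    return im.sum(2)//3,out
E
python3 - <<'E'
from h import *
d=np.load('f.npy',allow_pickle=True).item(); p,st=d['p'],d['st']; c=[.5025,.294,-4.5]
g,o=tips(p,st,c); print(o)
# gray map: rows x=-20..45 step 1.5mm ; cols y=-206..-156 step 3mm
print('     '+' '.join('%4d'%y for y in range(-208,-154,3)))
for x in np.arange(-22,50,1.5): print('%5.1f'%x,' '.join('%4d'%g[int((x+75)*4),int((y+216)*4)] for y in range(-208,-154,3)))
E
```

```text
{'brass_x': (np.float64(32.21096096096096), np.float64(28.5), np.float64(36.5)), 'brass_y': (np.float64(-211.75), np.float64(-205.25)), 'brass_tip_x': np.float64(31.193089430894304)}
     -208 -205 -202 -199 -196 -193 -190 -187 -184 -181 -178 -175 -172 -169 -166 -163 -160 -157
-22.0  149  147   46   12   12   11   11   10    7   10   12   12   20   60   69   69   70   70
-20.5  149  141   40   12   12   12   11    9    7   11   14   24   47   68   69   69   70   71
-19.0  150  115   33   11   12   13   11    9    7   16   32   54   66   69   69   69   70   70
-17.5  151  108   24   12   12   12   10    8    9   44   61   67   68   68   69   69   70   70
-16.0  151  109   20   11   12   11   11    9   13   64   69   69   68   69   69   69   71   71
-14.5  151  104   16   12   12   11   11    8   24   69   70   70   68   69   69   71   70   70
-13.0  152   97   14   11   12   12   10    8   43   70   70   70   69   69   70   70   69   69
-11.5  150  105   13   12   12   10   10   14   62   70   71   70   69   70   70   70   69   69
-10.0  149  128   13   11   11   12    9   32   68   6
[... 3085 characters left out ...]
 32   32   32   28   12   11
 39.5   14   14   14   14   15   13   15   14   14   52   47   32   32   32   32   26   11   12
 41.0   14   14   13   14   14   14   15   15   14   33   35   33   32   32   32   24   11   11
 42.5   14   14   14   14   14   14   14   14   14   20   32   32   31   32   32   20   11   10
 44.0   14   14   14   14   14   14   14   14   14   17   32   32   32   32   32   17   11   10
 45.5   14   14   14   14   14   14   13   14   13   17   32   32   32   32   31   15   11   11
 47.0   14   14   14   14   14   13   14   14   12   18   32   32   32   32   30   14   11   10
 48.5   14   14   13   14   14   13   14   14   12   18   32   32   32   32   29   12   12   11
```

Pointer tip reads about x = 5.7 and the brass tip about 29.3 in the carrier frame, so about 23.6 mm, or 2.95 rad. I go to the knob and grip its wing.

>>> {"method": "carry_out", "body": {"motion": [[[1,-1.3,0,2,30],[2,-2.6,0,4,30],[3,-4,0,6,30],[3.8,-5.1,0,8,30],[3.8,-5.1,1,8,30],[3.8,-5.1,2,8,30],[3.8,-5.1,3,8,30],[3.8,-5.1,3,8,30],[3.8,-5.1,3,8,30],[3.8,-5.1,3,8,30]]]}}

```text
clock: 37.07
tool_pos: [0.4459, 0.114, 0.2134]
eef_rot: [-180.0, -0.0, 167.6]
force: [0.4, 0.0, 0.5]
width: 0.0275
finger_force: 0.0
```

```bash
python3 - <<'E'
from h import *
c=[.5025,.294,-4.5]; w=c2w(c,(-42,-184,0))
st=observe(); print(st['tool_pos'],st['eef_rot'],st['joint_positions'][5],st['clock'],st['width'],'knob',w,go(st,[w[0],w[1],.14],167.5))
p=capture('wrist'); print(find(p,'knob_grip',st))
# wing: rectify tool-aligned patch at z=.092, threshold black
t=rot(st['eef_rot']); o=np.array(st['tool_pos'])
def tw(x,y): v=o+t@np.array([x,y,0]); v[2]=.092; return v
C=[(.05,-.05),(.05,.05),(-.01,.05),(-.01,-.05)]
M=cv2.getPerspectiveTransform(np.float32([w2px(p,tw(*q),st) for q in C]),np.float32([[0,0],[200,0],[200,120],[0,120]]))
g=cv2.cvtColor(cv2.warpPerspective(p['image'],M,(200,120)),cv2.COLOR_RGB2GRAY)
for x in range(46,-10,-4): print(x,' '.join('%3d'%g[int((50-x)*2),int((y+50)*2)] for y in range(-46,48,4)))
E
```

```text
[0.44591026 0.11399008 0.21338923] [-1.79988639e+02 -2.95053814e-02  1.67596135e+02] -66.16048101668272 37.0667 0.027503553452216164 knob [0.446193   0.11386249 0.        ] (array([-0.03, -0.  ,  7.34]), np.float64(0.1))
[(0.65, array([0.4437, 0.115 , 0.0596]))]
46 205 205 120 103 103 103 104 104 104 103 101  97  95 100  95  79  64  94  83  79  77  78  86  94
42 203 196 160 104 102 100  99  87  72  59  53  52  52  54  57  63  66  73 103 108 109 108 110 107
38 103 103 103 103 102  95  55  58  64  67  68  69  70  70  70  71  86  95  96 109 109 104 100 108
34 103 103 103 103 102  78 105  72  72  71  71  50  38  61  69  70  72  72  80 109  76  77  79 108
30 103 103 101 102 103  89  74  71  72  58  13   8  11  10  40  70  72  73  67 110  85  69  77  86
26 102 101 102 102 102  97  70  71  39  13  14  11  11  12  13  16  70  70  63 111  94  68  77 106
22 103 103 103 104 104 103  70  69  13  13  13  12  13  12  12  14  40  71  64 110 100  67  71 107
18 104 104 103 104 104 103  68  31  12  13  14  12  12  12  13  12  13  71  66 107 104  67  67 108
14 105 105 104 105 104 104  67  16  13  13  12  12  13  12  13  13  12  68  66 104 105  66  66 109
10 104 105 106 106 106 105  66  13  12  12  11  12  12  11  12  13  12  66  67  99 106  69  66 107
6 105 106 105 105 106 106  70  29  13  12  11  12  12  11  12  12  12  69  69  85 107  73  66 102
2 106 106 106 105 103  45  30  24  12  11  10  11  13  10  12  12  13  29  34  67 108  81  66  92
-2 107 106 105 106  42  32  19  18  35  12  10  11  12  10  11  15  26  16  32  34 109  92  66  81
-6 107 107 105  83  32  31  13  17  70  52  11  12  12  10  31  68  25  12  32  31  66  98  65  55
```

>>> {"method": "carry_out", "body": {"motion": [[[0,0,2,0,30],[0,0,4,0,30],[0,0,5.5,0,30],[0,0,6.6,0,30],[0,0,7.3,0,30],[0,0,7.3,0,30],[0,0,7.3,0,5],[0,0,7.3,0,5],[0,0,7.3,0,5],[0,0,7.3,0,5]]]}}

```text
clock: 38.0
tool_pos: [0.446, 0.1143, 0.1414]
eef_rot: [179.9, 0.1, 167.5]
force: [-1.8, 11.7, -2.0]
width: 0.0139
finger_force: 30.0
```

>>> {"method": "carry_out", "body": {"motion": [[[0,0,0,0,5],[0,0,0,0,5],[0,0,0,0,5],[0,0,0,0,5],[0,0,0,0,5],[0,0,0,0,5],[0,0,0,0,5],[0,0,0,0,5],[0,0,0,0,5],[0,0,0,0,5]]]}}

```text
clock: 38.83
tool_pos: [0.446, 0.1143, 0.1414]
eef_rot: [179.9, 0.1, 167.5]
force: [-1.0, 11.4, -2.3]
width: 0.0137
finger_force: 30.0
```

```bash
python3 - <<'E'
from h import *
st=observe(); print({k:np.round(st[k],4) for k in('tool_pos','eef_rot','force','moment','width')}, rot(st['eef_rot']).T@st['force'])
E
```

```text
{'tool_pos': array([0.446 , 0.1143, 0.1414]), 'eef_rot': array([1.799108e+02, 5.930000e-02, 1.675209e+02]), 'force': array([-0.9779, 11.4221, -2.3307]), 'moment': array([ 1.9868,  0.0657, -0.0773]), 'width': np.float64(0.0137)} [ 3.42537095 10.9373216   2.34413815]
```

>>> {"method": "carry_out", "body": {"motion": [[[0,0.03,0,2,5],[0,0.03,0,7,5],[0,0.03,0,13,5],[0,0.03,0,19,5],[0,0.03,0,25,5],[0,0.03,0,31,5],[0,0.03,0,37,5],[0,0.03,0,43,5],[0,0.03,0,48,5],[0,0.03,0,50,5]]]}}

```text
clock: 39.67
tool_pos: [0.4459, 0.1143, 0.1414]
eef_rot: [179.9, -0.0, 117.3]
force: [-1.2, 5.6, -0.6]
width: 0.0136
finger_force: 30.0
```

```bash
python3 - <<'E'
from h import *
st=observe(); print({k:np.round(st[k],4) for k in('tool_pos','eef_rot','force','moment','width')}, rot(st['eef_rot']).T@st['force'])
E
```

```text
{'tool_pos': array([0.4459, 0.1143, 0.1414]), 'eef_rot': array([ 1.799368e+02, -6.200000e-03,  1.172609e+02]), 'force': array([-1.2293,  5.6088, -0.6121]), 'moment': array([0.8754, 0.2667, 0.097 ]), 'width': np.float64(0.0136)} [5.54883746 1.47558283 0.61435719]
```

>>> {"method": "carry_out", "body": {"motion": [[[0,0,0,4,5],[0,0,0,10,5],[0,0,0,16,5],[0,0,0,22,5],[0,0,0,28,5],[0,0,0,34,5],[0,0,0,40,5],[0,0,0,46,5],[0,0,0,52,5],[0,0,0,55,5]]]}}

```text
clock: 40.5
tool_pos: [0.4458, 0.1143, 0.1413]
eef_rot: [180.0, -0.0, 62.2]
force: [-3.3, 4.6, 1.2]
width: 0.0139
finger_force: 30.0
```

>>> {"method": "carry_out", "body": {"motion": [[[0,0,0,4,5],[0,0,0,10,5],[0,0,0,16,5],[0,0,0,22,5],[0,0,0,28,5],[0,0,0,34,5],[0,0,0,40,5],[0,0,0,46,5],[0,0,0,52,5],[0,0,0,55,5]]]}}

```text
clock: 41.33
tool_pos: [0.4457, 0.1145, 0.1413]
eef_rot: [-180.0, -0.0, 7.2]
force: [-2.6, 7.9, 1.8]
width: 0.0141
finger_force: 30.0
```

```bash
python3 - <<'E'
from h import *
st=observe(); print({k:np.round(st[k],4) for k in('tool_pos','eef_rot','force','moment','width','joint_positions')}, rot(st['eef_rot']).T@st['force'])
c=[.5025,.294,-4.5]
for cam in('wrist','scene','top'):
    p=capture(cam); s=st if cam=='wrist' else None
    print(cam,find(p,'pointer_tip',s),find(p,'mark_tip',s)); g,o=tips(p,s,c); print(o)
    if cam=='wrist' or cam=='scene':
        for x in np.arange(8,46,1.0): print('%5.1f'%x,' '.join('%4d'%g[int((x+75)*4),int((y+216)*4)] for y in range(-214,-154,3)))
E
```

```text
{'tool_pos': array([0.4457, 0.1145, 0.1413]), 'eef_rot': array([-1.799533e+02, -1.910000e-02,  7.200300e+00]), 'force': array([-2.595 ,  7.9177,  1.7682]), 'moment': array([1.6825, 0.8885, 0.0985]), 'width': np.float64(0.0141), 'joint_positions': array([1.148110e+01, 1.531910e+01, 1.295164e+02, 7.850000e-02,
       3.514200e+01, 9.421660e+01])} [-1.58159614 -8.18199286 -1.76209877]
wrist [(0.67, array([0.5044, 0.1465, 0.0379])), (0.56, array([0.5163, 0.1203, 0.0516]))] [(0.66, array([0.5189, 0.0855, 0.054 ]))]
{'brass_x': (np.float64(32.534297963558416), np.float64(29.5), np.float64(35.5)), 'brass_y': (np.float64(-211.75), np.float64(-194.0)), 'brass_tip_x': np.float64(31.872972972972974)}
  8.0  101   73   69   70   69   70   87  128  129  128  129  129  128  129  129  128  127  122   70   71
  9.0  101   72   69   69   69   70   89  129  126  126  129  129  128  128  129  128  128  122   71   71
 10.0  101   72   69   70   69   69   89  130  102  100  130  129  128  129  129  129  129  122   70   71
 11.0  101   72   69   70   70   70   87  130   70   71  129  129  128  129  129  1
[... 7024 characters left out ...]
  90   94
 40.0  131  165  167  166  167  180  205  214  212  215  225  225  218  214  199  158  111   92   91   96
 41.0  141  164  166  166  166  182  210  218  208  215  228  223  217  214  196  157  112   90   91  101
 42.0  144  162  165  166  166  182  213  222  198  212  229  221  216  213  195  154  112   89   92  107
 43.0  133  160  164  165  167  180  212  218  194  209  230  222  215  212  197  152  113   90   98  113
 44.0  123  156  163  165  168  179  209  218  195  208  228  223  216  213  200  155  114   94  104  119
 45.0  114  150  163  165  168  178  206  219  193  210  227  225  219  213  205  158  115  100  110  125
top [(0.66, array([ 0.507 , -0.3767,  0.0087]))] []
{}
```

```bash
python3 - <<'E'
from h import *
st=observe(); c=[.5025,.294,-4.5]; p=capture('wrist'); im=head(p,st,c).astype(int); g=im.sum(2)//3; s=im[...,0]-im[...,2]
Y=np.arange(-213,-184,1.5)
print('r-b'); print('     ',' '.join('%4d'%y for y in Y))
for x in np.arange(25,38,.75): print('%5.1f'%x,' '.join('%4d'%s[int((x+75)*4),int((y+216)*4)] for y in Y))
print('gray')
for x in np.arange(25,38,.75): print('%5.1f'%x,' '.join('%4d'%g[int((x+75)*4),int((y+216)*4)] for y in Y))
E
```

```text
r-b
      -213 -211 -210 -208 -207 -205 -204 -202 -201 -199 -198 -196 -195 -193 -192 -190 -189 -187 -186 -184
 25.0   -2   -2   -7  -10  -10   -9   -8   -9   -9   -9   -9   -9   -7   -7   -5   -5   -4   -5   -6   -8
 25.8   -2   -2   -7   -9   -9   -9   -9   -8  -10   -9   -9   -9   -7   -5   -6   -5   -7   -6   -7   -7
 26.5   -3   -2   -7   -8   -8   -7   -8   -9  -10   -9   -9   -8   -7   -6   -6   -5   -5   -5   -5   -7
 27.2   -2    3    7    6    7    6    1   -7   -9   -8   -9   -9   -6   -5   -5   -4   -4   -6   -5   -7
 28.0   -1   19   44   43   48   44   32    0   -9   -9   -8   -9   -6   -5   -4   -5   -7   -7   -7   -7
 28.8   -1   39   69   70   72   71   53    5   -8   -9   -8   -9   -7   -4   -4   -7   -7   -8   -7   -7
 29.5   -1   50   78   75   77   76   58   11   -2   -3   -3   -3   -3   -3   -5   -7   -7   -7   -7   -7
 30.2    0   75   98   76   77   77   58   37   27   27   26   28   18    1   -6   -7   -7   -6   -7   -7
 31.0    0  100  105   77   77   77   59   67   73   70   82   81   75    8   -7   -7   -7   -7   -7   -7
 31.8    0  102  108   77   77   77 
[... 2130 characters left out ...]
  90  156  159  140  128  197  241  246  246  246  246  241  114
 34.0  201  157  140  120  120  138   85   79  147  151  141  143  236  245  244  244  243  244  241  164
 34.8  203  160  151  150  151  156   89   79  147  150  149  156  240  245  236  223  212  216  227  228
 35.5  204  162  129  132  125  126   94   83  145  149  150  150  238  245  225  166  162  166  202  244
 36.2  204  159  119  125  111  119  127  115  147  149  149  158  240  245  240  218  224  223  234  246
 37.0  204  166  122  135  140  143  148  145  149  149  149  161  240  244  245  244  245  246  245  246
 37.8  204  165  122  133  150  149  149  149  149  149  149  154  239  244  245  245  245  246  246  246
```

The brass needle's centre is at x ≈ 32.0 and the pointer needle's at 29.4, seen from right above, so 2.6 mm is left, or about 18.5° of turn.

>>> {"method": "carry_out", "body": {"motion": [[[0,0,0,4,5],[0,0,0,9,5],[0,0,0,14,5],[0,0,0,18.5,5],[0,0,0,18.5,5],[0,0,0,18.5,5],[0,0,0,18.5,5],[0,0,0,18.5,5],[0,0,0,18.5,5],[0,0,0,18.5,5]]]}}

```text
clock: 42.67
tool_pos: [0.4457, 0.1145, 0.1413]
eef_rot: [-179.9, -0.0, -11.0]
force: [-2.6, 9.0, 2.4]
width: 0.0139
finger_force: 30.0
```

>>> {"method": "carry_out", "body": {"motion": [[[0,0,0,0,5],[0,0,0,0,30],[0,0,0,0,30],[0,0,0,0,30],[0,0,0,0,30],[0,0,-2,0,30],[0,0,-5,0,30],[0,0,-8,0,30],[0,0,-8,0,30],[0,0,-8,0,30]]]}}

```text
clock: 43.5
tool_pos: [0.4465, 0.1141, 0.2222]
eef_rot: [-179.9, -0.2, -10.9]
force: [0.0, -0.2, -0.7]
width: 0.0273
finger_force: 0.0
```

```bash
python3 - <<'E'
from h import *
st=observe(); print(st['tool_pos'],st['eef_rot'],st['width'],st['force'],st['clock'])
c=[.5025,.294,-4.5]; p=capture('wrist'); im=head(p,st,c).astype(int); g=im.sum(2)//3; s=im[...,0]-im[...,2]
Y=np.arange(-213,-184,1.5)
print('r-b')
for x in np.arange(25,39,.75): print('%5.1f'%x,' '.join('%4d'%s[int((x+75)*4),int((y+216)*4)] for y in Y))
print('gray')
for x in np.arange(25,39,.75): print('%5.1f'%x,' '.join('%4d'%g[int((x+75)*4),int((y+216)*4)] for y in Y))
for n in range(6):
    P=c2w(c,[(-34,-84),(-34,0),(-34,84),(34,-84),(34,0),(34,84)][n]+(39,)); print(n,P[:2],lid(p,st,P,.039))
print(find(p,'retaining_plate',st))
E
```

```text
[0.44652246 0.11408685 0.2221581 ] [-179.92453048   -0.18807216  -10.93910642] 0.0272724637667125 [ 0.02306765 -0.16491993 -0.71921492] 43.5
r-b
 25.0   -6  -10   -9   -8   -9   -9   -9  -10   -9   -9   -9   -7   -7   -7   -6   -5   -4   -5   -5   -7
 25.8   -6  -11   -9   -7   -8   -8   -9   -9   -8   -9   -9   -8   -7   -7   -5   -4   -4   -4   -5   -6
 26.5   -6   -8    0   -3   -5   -3   -5   -8   -8   -8   -9   -7   -7   -6   -5   -5   -5   -6   -5   -5
 27.2   -6    5   30   15   14   15   10   -6   -9   -9   -8   -7   -6   -6   -6   -6   -6   -6   -5   -4
 28.0   -5   32   82   51   47   43   31   -1   -9   -8   -9   -7   -6   -6   -6   -6   -6   -6   -5   -3
 28.8   -5   57  124   73   67   66   52    5   -7   -6   -7   -6   -6   -5   -6   -6   -6   -6   -5   -4
 29.5   -5   69  130   79   74   74   58   14    4    5    4    3    1   -4   -5   -5   -6   -6   -5   -5
 30.2   -4   72  129   80   77   75   62   36   29   31   28   24   19    1   -5   -3   -5   -5   -5   -5
 31.0   -4   74  129   91   84   76   67   57   53   58   62   57   45    9   -3   -3   -3   -4   -7   -6
 
[... 3121 characters left out ...]
05), np.float64(0.2104), np.float32(0.0301)), (np.float64(0.4605), np.float64(0.2104), np.float32(0.0263))]
1 [0.46860481 0.29666761] [(np.float64(0.4686), np.float64(0.2962), np.float32(0.0286))]
2 [0.47519537 0.38040867] [(np.float64(0.4747), np.float64(0.3774), np.float32(0.0284))]
3 [0.52980463 0.20759133] [(np.float64(0.5288), np.float64(0.2096), np.float32(0.0299)), (np.float64(0.5288), np.float64(0.2096), np.float32(0.0262))]
4 [0.53639519 0.29133239] [(np.float64(0.5364), np.float64(0.2903), np.float32(0.0291))]
5 [0.54298575 0.37507345] [(np.float64(0.5425), np.float64(0.3746), np.float32(0.0288))]
[(0.58, array([0.4977, 0.1616, 0.0758])), (0.55, array([ 0.4362, -0.1967,  0.0186]))]
```

Pointer needle is at x ≈ 31.4 and the brass needle at 31.6, so they line up. Six lids show in the cells, the plate is in the slot, and the gripper is clear. I hand in.

```bash
python3 -c "
from rig import *
print(close_job())"
```

```text
the job is handed in; nothing more can be done
None
```

I handed the job in, and no verdict came back. By my own measurements, spare tins fill cells 0, 2 and 5, the retaining plate is in the carrier's slot, and the pointer is within about 0.3 mm of the brass mark; the plate's final depth I inferred from the arm's height at release.

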